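Turn branch sections planed face up in their Vs and slide the reading panel over them

ROBOT

A 6-joint arm with a two-finger parallel gripper is mounted at the origin on the work surface; the furniture and walls round the work are solid. World frame = base frame: x ahead of the robot, y to its left, z up, the work surface at z = 0. Lengths are in mm, angles in rad, forces in N, time in s.
With the tool pointing down it reaches from about 400 to 925 mm from the base axis. Payload 12.5 kg.
Tool frame: the origin (TCP) lies at the very end of the fingers, on their centre line; the grasp point (between the pads) lies 19 mm behind it; z points along the fingers, y is the line along which they close (so a half turn about z gives the same grasp; the last joint's range is limited). The gripper opens to 95 mm and grips with 3 to 60 N. Pads are 20 mm wide; open, the fingers measure 119 mm over their backs; the gripper's body (75 mm by 180 mm) begins 59 mm behind the grasp point.
Start: joints at [-1.208, 0.491, 1.559, -0, 1.092, -0.106], TCP at [282.409, -557.577, 214.661] pointing down, gripper open.
Joint ranges: [-3.1, 3.1], [-0.84, 2.19], [0.05, 2.79], [-1.13, 4.28], [0.06, 2.93], [-2.69, 2.69]. Speed limits (rad/s): [2.22, 2.22, 2.79, 3.14, 3.14, 3.14].

INTERFACE

Orientations are given as [roll, pitch, yaw] about the fixed x, y, z axes, in that order (R = Rz(yaw) Ry(pitch) Rx(roll)).
In Python, from cell import * gives the robot as it stands.
- The arm moves only by the tool jog_arm, never from a script. Its argument "targets" is a list of rows, each an object with "turn": the turn, a rotation vector about the world's x, y, z in degrees, a list of three; "slide": the shift along the world's x, y, z in mm, a list of three; "claw": the opening in per cent of the stroke, from 0 (shut) to 100 (fully open). In form: [{"turn": [wx, wy, wz], "slide": [x, y, z], "claw": claw}, ...]. A call has 1 to 5 rows; each row shifts and turns the commanded pose from where the row before left it; what a row does not reach is not made up. A row lasts 1/8 s, in which the tool goes at most 62.5 mm and 10.7 degrees, less where a joint would pass 70% of its speed; a pose out of reach is approached as far as the arm can. A call with a gripper value outside its range is refused whole. The fingers move at their own pace and stop on an object; the grip force is fixed at half the most. Time passes only in rows, so rows that do not move let the fingers close. It gives the time, the measured TCP pose, the force, the opening and the grip force at its end, in the units of the state.
- state(): the state, without advancing time (a new reading comes with each control period).
- read_camera(name): name is "side" or "top"; returns a dict with "frame" (384x512x3 uint8, blue, green, red), "mtx" (3x3 intrinsics, pixels), "R" (3x3) and "t" (3): a world point X has camera coordinates R X + t. Camera axes: x right, y down, z forward; pixel columns grow to the right and rows downward; lengths in mm; the calibration is good to about 2 mm. A picture is of the moment at which its call begins. There is no depth.
- job_done(): hands the job in; it is judged then, once.
Trained networks look in the newest picture that a camera, given by its name, has taken for a name from the list of things; names that differ only in an ending like _2 or _b are one class to them, and where a whole thing is asked for, a point or a joint stands for the part that bears it (a point fixed in the world has none). Each returns a list of dicts, best first, with "conf" (0 to 1); they miss things now and then, are a little off and sometimes report something else, mostly with a low value. They report only what shows in the picture. A call takes as long as a camera call.
- look_for(query, camera): "xy" ([column, row] in pixels, amid what is visible of it).
The state is a dict: "t": time; "joints": joint angles; "qvel": joint speeds; "tau": joint torques, N m; "eef_pos": TCP position; "tcp_rot": TCP orientation; "ft_force": force on the tool from outside, world axes, zero at the start; "moment": the same for the moment, N m; "opening": opening from 0.0 (shut) to 1.0 (fully open); "grip_force": force on a finger pad.
Only numpy, scipy, OpenCV 4.12 (cv2) and the standard library are available. Lean on these libraries where they do the work, as an engineer would, in place of code of your own. Each camera call takes 0.05 s, during which the arm holds its last target. There are 200 camera calls.

TASK

Get the branch sections in the jig ready for reading: roll each one in its V until the planed face at its one end looks straight up, and butt that end against the fence bar. Then pick up the framed clear panel by its black handle and slide it, handle end last, into the jig's slot over the planed faces until it is fully home against the stops, and let go. Leave the jars and other things on the bench alone.

Things in the scene. Friction and masses are not known exactly. Their poses are not given: they have to be found in the camera images.
- jig: fixed jig, 312 mm wide (y). Origin on the bench; x is the way the panel slides in. Three Vs along x at y -110, 0, +110 mm hold branches, axes 68 mm up; V plates span x 1..49, both ends overhang. Fence bar at the planed ends: its face at x -66 mm, top 64 mm up; a butted branch has its origin at x +12. Panel slot: cheeks at y +-138, x -69..-24, floor 81.5 mm up, 10 high, 279 wide, flared mouth from x -84.
- slot_home (a point): where the panel's origin lies when it is fully home: in the jig's frame (-51.5, 0, 81.5) mm, axes as the jig's. The panel then stands against stops at jig x -24 mm. It clears a level planed face by 2.5 mm; a branch turned by over 0.24 rad blocks it. The wall behind the bench leaves room to lean the gripper mostly towards -y.
- branch_1: branch section lying level in one of the jig's Vs: round, 32 mm diameter, 156 mm long, 0.14 kg. Origin on its axis at mid-length. z: along the axis towards the planed end; x: square out of the planed face (straight up when done). Round from z -78 to +27 mm; from +27 to +78 mm one side is planed flat, 11 mm from the axis (face 23 mm wide). May be absent.
- branch_2: branch section lying level in one of the jig's Vs: round, 32 mm diameter, 156 mm long, 0.14 kg. Origin on its axis at mid-length. z: along the axis towards the planed end; x: square out of the planed face (straight up when done). Round from z -78 to +27 mm; from +27 to +78 mm one side is planed flat, 11 mm from the axis (face 23 mm wide). May be absent.
- branch_3: branch section lying level in one of the jig's Vs: round, 32 mm diameter, 156 mm long, 0.14 kg. Origin on its axis at mid-length. z: along the axis towards the planed end; x: square out of the planed face (straight up when done). Round from z -78 to +27 mm; from +27 to +78 mm one side is planed flat, 11 mm from the axis (face 23 mm wide). May be absent.
- panel: clear panel in a metal frame, lying flat on the bench at first: 55 (x) x 276 (y) x 8 mm (z), 0.22 kg. Origin at the centre of its underside; +x is the edge that goes in first. A black handle bar stands on it.
- panel_handle (a point): grip point of the panel's handle, in the panel's frame (-16.5, 0, 31) mm. The bar is 12 mm thick (x), 70 mm long (y) and reaches from 8 to 41 mm above the panel's underside; grip it across its thickness.
- jar_a: bystander: glass jar, dark cap, 58 x 76 mm, origin at its foot
- jar_b: bystander: smaller glass jar, pale cap, 48 x 61 mm, origin at its foot
- beaker: bystander: glass beaker, 56 x 70 mm, origin at its foot
- timer: bystander: bench timer, 44 x 64 x 34 mm, origin under its centre
- loupe: bystander: folding magnifier, 36 x 74 x 11 mm, origin under it
- petri: bystander: covered petri dish, 90 x 15 mm, origin under its centre

How it is judged (in metres and radians):
On the way, in this order (a step that is already met when the one before it is completed fails the run):
1. every branch present lies in its V, planed face up and butted against the fence (angle between each of branch_1, branch_2, branch_3's own x axis and vertical below 0.15 rad and angle between branch_1's own z axis and vertical between 1.51 and 1.63 rad and z of branch_1 in the frame of jig between 0.064 and 0.072 m and x of branch_1 in the frame of jig between 0.009 and 0.016 m and angle between branch_2's own z axis and vertical between 1.51 and 1.63 rad and z of branch_2 in the frame of jig between 0.064 and 0.072 m and x of branch_2 in the frame of jig between 0.009 and 0.016 m and angle between branch_3's own z axis and vertical between 1.51 and 1.63 rad and z of branch_3 in the frame of jig between 0.064 and 0.072 m and x of branch_3 in the frame of jig between 0.009 and 0.016 m), for 0.2 s.
2. then the panel is fully home in the slot (x of panel in the frame of jig between -0.0555 and -0.0475 m and y of panel in the frame of jig between -0.004 and 0.004 m and z of panel in the frame of jig between 0.0785 and 0.0855 m and angle between the z axis of panel and the z axis of jig, either way round below 0.04 rad and x of panel_handle in the frame of jig below -0.06 m), for 0.2 s.
At the end, for the whole second after the job is handed in: Every branch present lies level in its V (axis 64 to 72 mm up), planed face up within 0.15 rad, its end within 4 mm of the fence; the panel lies in the slot within 4 mm of home, handle side out; all at rest (all of step 1 and all of step 2 and linear speed of each of branch_1, branch_2, branch_3, panel below 0.02 m/s); the robot touches nothing.
It fails at once if a jar, the beaker, the timer, the magnifier or the dish is moved over 40 mm or tipped (distance of any of jar_a, jar_b, beaker, timer, loupe, petri from where it was at the start of the episode above 0.04 m or angle between any of jar_a, jar_b, beaker, timer, loupe, petri's own z axis and vertical above 0.5 rad).
Of branch_1, branch_2, branch_3 only 2 to 3 are there at a start; the rules pass over those that are not, and their reading is None.
At some moment in a run one of panel may be knocked a few centimetres aside while the robot is not near it.
Once in a run the grip may slacken for a moment while it holds something.
It also fails if it takes over 210 s, if anything falls off the work surface, if the arm or the gripper's body presses on something with over 40 N, if the wrist force passes 120 N, or if a joint passes its speed limit or range.

## Working session

There is one attempt and no reset: what is moved stays moved. The work goes in short steps, Python scripts to look and compute and a tool call to move; the robot and the scene stay as the last step left them, time stands still between calls to the robot, and variables do not carry over. Pictures are saved under pics/ and viewed, at most 14 in all, crops included, and the job is handed in when it is done.

Besides the shell and the picture viewer there is one more tool, called after "Request:" as name([rows], argument=value, ...), one row to a line, values as JSON. jog_arm: Moves the arm, as the interface text tells. Its arguments: {"type":"object","properties":{"targets":{"type":"array","items":{"type":"object","properties":{"turn":{"type":"array","items":{"type":"number"}},"slide":{"type":"array","items":{"type":"number"}},"claw":{"type":"number"}}}}},"required":["targets"]}

```bash
mkdir -p pics; ls; python3 - <<'E'
from cell import *
import cv2,numpy as np
for c in("top","side"):
    r=read_camera(c);cv2.imwrite(f"pics/{c}0.png",r["frame"])
    print(c,np.round(r["mtx"],1).tolist(),np.round(r["R"],3).tolist(),np.round(r["t"],1).tolist(), (-r["R"].T@r["t"]).round())
    for q in("jig","branch_1","panel","panel_handle","jar_a","beaker","timer","loupe","petri"):
        print(q,[(np.round(d["xy"]).tolist(),round(d["conf"],2)) for d in look_for(q,c)])
print(state())
E
```

```text
pics
top [[492.0, 0.0, 252.6], [0.0, 492.0, 193.2], [0.0, 0.0, 1.0]] [[-0.089, -0.996, -0.001], [-0.975, 0.087, -0.206], [0.205, -0.017, -0.979]] [5.5, 569.3, 1610.9] [ 225.  -16. 1694.]
jig [([213.0, 213.0], 0.56), ([157.0, 239.0], 0.23)]
branch_1 [([213.0, 197.0], 0.88), ([182.0, 207.0], 0.77), ([242.0, 193.0], 0.76)]
panel [([309.0, 195.0], 0.9)]
panel_handle [([306.0, 198.0], 0.93)]
jar_a [([290.0, 144.0], 0.69), ([274.0, 155.0], 0.52)]
beaker [([364.0, 231.0], 0.5)]
timer [([152.0, 195.0], 0.5)]
loupe [([146.0, 217.0], 0.61), ([308.0, 196.0], 0.23)]
petri [([157.0, 241.0], 0.64), ([368.0, 232.0], 0.27)]
side [[408.0, 0.0, 256.9], [0.0, 408.0, 189.6], [0.0, 0.0, 1.0]] [[-0.958, -0.286, -0.02], [-0.165, 0.608, -0.777], [0.234, -0.741, -0.629]] [522.1, 171.3, 1238.0] [239. 962. 923.]
jig [([259.0, 239.0], 0.56)]
branch_1 [([241.0, 213.0], 0.7), ([248.0, 192.0], 0.63), ([234.0, 245.0], 0.55)]
panel [([275.0, 166.0], 0.73), ([219.0, 161.0], 0.21)]
panel_handle [([272.0, 167.0], 0.81)]
jar_a [([225.0, 178.0], 0.73), ([222.0, 159.0], 0.44)]
beaker []
timer [([204.0, 276.0], 0.91)]
loupe [([228.0, 295.0], 0.58)]
petri [([272.0, 166.0], 0.75), ([251.0, 191.0], 0.36)]
{'t': 1.0, 'joints': array([-1.20760996e+00,  4.90916758e-01,  1.55888380e+00, -1.06051336e-05,
        1.09169505e+00, -1.05604712e-01]), 'qvel': array([-2.11247082e-03,  6.63833925e-04,  9.00453501e-04,  2.67061194e-04,
        2.72049259e-05, -2.01049819e-03]), 'tau': array([-7.89836235e-02, -6.11765385e+01, -2.58421504e+01,  6.92934869e-02,
        4.45583055e-02, -2.23442078e-05]), 'eef_pos': array([ 282.40501625, -557.58942375,  214.65611541]), 'tcp_rot': array([3.14149714e+00, 1.95890712e-05, 4.68795970e-01]), 'ft_force': array([-0.03413117,  0.58667139,  0.11994642]), 'moment': array([ 0.03872067, -0.02757816,  0.0168869 ]), 'grip_force': 0.0, 'opening': 0.9994156004902942}
```

View pics/top0.png

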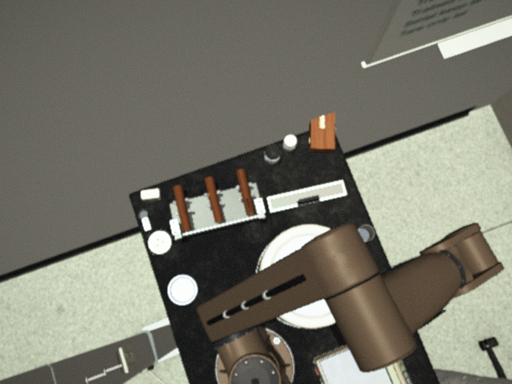

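View pics/side0.png

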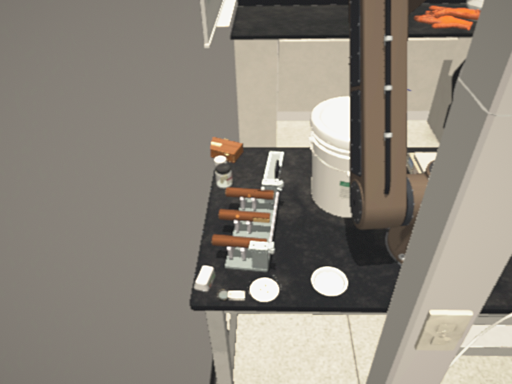

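```bash
python3 - <<'E'
import cv2,numpy as np
a=cv2.imread("pics/top0.png")[115:265,125:385]
b=cv2.imread("pics/side0.png")[130:310,190:300]
cv2.imwrite("pics/topc.png",cv2.resize(a,None,fx=3.07,fy=3.07,interpolation=cv2.INTER_CUBIC))
cv2.imwrite("pics/sidec.png",cv2.resize(b,None,fx=3.3,fy=3.3,interpolation=cv2.INTER_CUBIC))
E
```

```text
(no output)
```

View pics/topc.png

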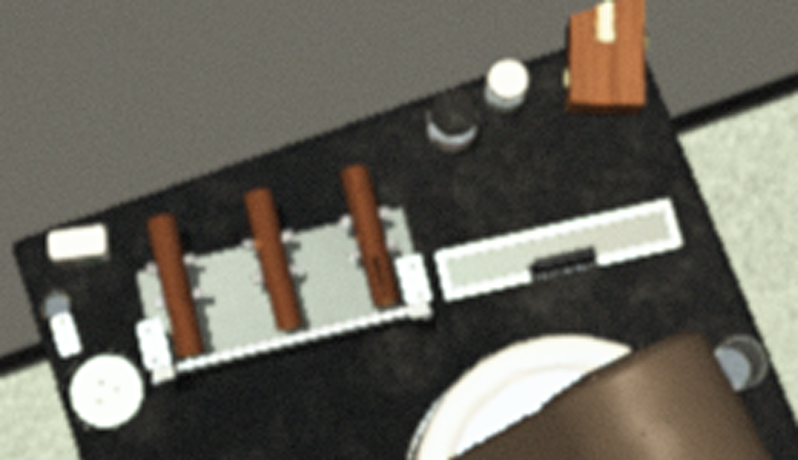

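View pics/sidec.png

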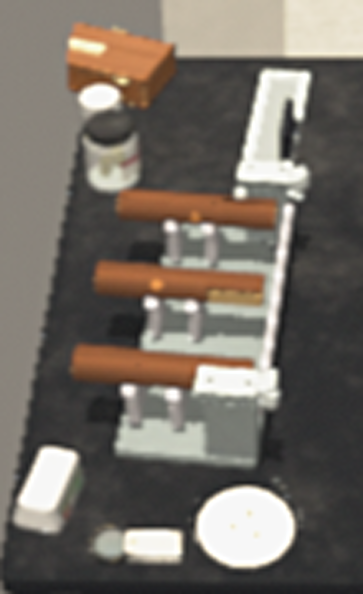

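```bash
cat > h.py <<'E'
from cell import *
import cv2,numpy as np
from scipy.optimize import least_squares
from scipy.spatial.transform import Rotation as Ro
def cam(c): 
    r=read_camera(c); return r
def proj(r,X):
    p=np.atleast_2d(X)@r["R"].T+r["t"]; p=p@r["mtx"].T; return p[:,:2]/p[:,2:]
def back(r,uv,z):
    C=-r["R"].T@r["t"]; d=r["R"].T@np.linalg.solve(r["mtx"],[uv[0],uv[1],1]); return C+d*(z-C[2])/d[2]
def brown(f):
    h=cv2.cvtColor(f,cv2.COLOR_BGR2HSV).astype(int)
    return (((h[...,0]<12)|(h[...,0]>172))&(h[...,1]>110)&(h[...,2]>45)).astype(np.uint8)
E
python3 - <<'E'
from h import *
for c,box in(("top",(165,165,265,245)),("side",(205,180,285,255))):
    r=cam(c);m=brown(r["frame"]);k=np.zeros_like(m);x0,y0,x1,y1=box;k[y0:y1,x0:x1]=1
    n,l,s,ce=cv2.connectedComponentsWithStats(m*k)
    for i in range(1,n):
        if s[i,4]<60: continue
        p=np.argwhere(l==i)[:,::-1].astype(float)
        q=np.array([back(r,u,68)[:2] for u in p]); ctr=q.mean(0); 
        w,V=np.linalg.eigh(np.cov((q-ctr).T)); v=V[:,1]*np.sign(V[0,1]); t=(q-ctr)@v
        print(c,s[i].tolist(),ctr.round(1),"yaw",np.degrees(np.arctan2(v[1],v[0])).round(1),"ends",(ctr+v*(t.min()-1.5)).round(1),(ctr+v*(t.max()+1.5)).round(1))
    f=r["frame"]
    # white parts: frame of panel, cheeks
    if c=="top":
        g=(f.min(2)>170).astype(np.uint8);k[:]=0;k[170:220,264:350]=1
        p=np.argwhere(g*k)[:,::-1]; R=cv2.minAreaRect(p.astype(np.float32)); 
        print("panel rect",R,[back(r,u,8).round(1).tolist() for u in cv2.boxPoints(R)],back(r,R[0],8).round(1))
        for q,z in(("panel_handle",41),("jar_a",70),("jar_b",60),("beaker",60),("petri",15),("loupe",10),("timer",34)):
            print(q,[(back(r,d["xy"],z).round().tolist(),round(d["conf"],2)) for d in look_for(q,c)])
        print("edge cheeks", [back(r,u,91.5).round(1).tolist() for u in((125+415/3.07,115+278/3.07),(125+154/3.07,115+345/3.07))])
E
```

```text
top [236, 168, 19, 46, 349] [579.6 -19. ] yaw 9.5 ends [497.7 -32.8] [657.8  -5.9]
top [204, 176, 19, 46, 339] [563.5  88.9] yaw 9.8 ends [482.3  74.8] [639.9 102.1]
top [173, 184, 18, 47, 362] [541.6 197.3] yaw 9.3 ends [459.6 183.8] [619.5 210.1]
panel rect ((303.1824951171875, 196.48971557617188), (18.10512351989746, 85.64978790283203), 75.46554565429688) [[557.3, -67.9, 8.0], [608.3, -366.1, 8.0], [544.2, -373.9, 8.0], [494.2, -78.0, 8.0]] [ 550.7 -220.8    8. ]
panel_handle [([550.0, -230.0, 41.0], 0.74)]
jar_a [([698.0, -126.0, 70.0], 0.75), ([716.0, -188.0, 70.0], 0.52)]
jar_b [([701.0, -127.0, 60.0], 0.75), ([719.0, -189.0, 60.0], 0.52)]
beaker [([399.0, -409.0, 60.0], 0.67)]
petri [([443.0, 289.0, 15.0], 0.63)]
loupe [([599.0, 301.0, 10.0], 0.51)]
timer [([597.0, 305.0, 34.0], 0.7), ([548.0, -234.0, 34.0], 0.31)]
edge cheeks [[516.8, -65.6, 91.5], [469.1, 218.8, 91.5]]
side [226, 187, 47, 12, 319] [577.2 -22.5] yaw 8.3 ends [498.1 -34.1] [658.4 -10.6]
side [219, 209, 51, 12, 294] [569.7  86. ] yaw 11.8 ends [482.8  67.8] [640.6 100.9]
side [212, 234, 55, 14, 326] [557.2 196.8] yaw 11.4 ends [462.2 177.7] [620.8 209.6]
```

```bash
python3 - <<'E'
from h import *
t=cam("top");s=cam("side")
a=cv2.resize(t["frame"][165:240,165:265],None,fx=4,fy=4,interpolation=cv2.INTER_CUBIC)
b=cv2.resize(s["frame"][182:257,205:285],None,fx=4.9,fy=4.9,interpolation=cv2.INTER_CUBIC)
b=b[:300] if 0 else cv2.resize(b,(390,300))
cv2.imwrite("pics/m1.png",cv2.convertScaleAbs(np.hstack([a,b]),alpha=1.5,beta=15))
for n,u,z in(("fencemid",(219.5,225.7),64),("fL",(182,233.9),64),("fR",(260,216.6),64),("panelc",(307.4,195.5),8),("handle",(308.4,200.3),35)):
    X=back(t,u,z); print(n,X.round(1), "ex",(X[0]*.986+X[1]*.165).round(1),"ey",(-X[0]*.165+X[1]*.986).round(1))
for z in(41,20):
  print([back(s,d["xy"],z).round(1) for d in look_for("panel_handle","side")])
E
```

```text
fencemid [465.8  75.1  64. ] ex 471.6 ey -2.8
fL [449.4 201.4  64. ] ex 476.3 ey 124.5
fR [484.4 -62.4  64. ] ex 467.3 ey -141.4
panelc [ 552.9 -235.9    8. ] ex 506.3 ey -323.8
handle [ 530.7 -233.9   35. ] ex 484.6 ey -318.2
[array([ 548. , -211.2,   41. ])]
[array([ 555.3, -239.1,   20. ])]
```

View pics/m1.png

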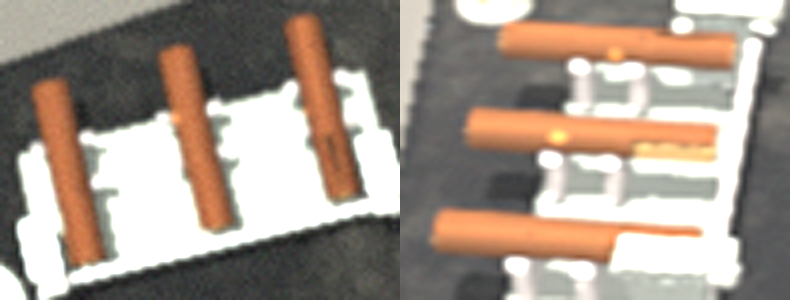

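Request:
jog_arm([
  {"slide":[0,0,50],"turn":[0,0,-6],"claw":80},
  {"slide":[0,0,50],"turn":[0,0,-6],"claw":60},
  {"slide":[0,0,50],"turn":[0,0,-5.4],"claw":60},
  {"slide":[0,0,45],"turn":[0,0,0],"claw":60},
  {"slide":[17,48,0],"turn":[0,0,0],"claw":60},
])

```text
t: 2.28
eef_pos: [299.1, -511.3, 412.2]
tcp_rot: [3.137, -0.001, 0.162]
ft_force: [1.1, 0.2, -0.3]
opening: 0.605
grip_force: 0.0
```

Request:
jog_arm([
  {"slide":[17,48,0],"turn":[0,0,0],"claw":60},
  {"slide":[17,48,0],"turn":[0,0,0],"claw":60},
  {"slide":[17,48,0],"turn":[0,0,0],"claw":60},
  {"slide":[17,48,0],"turn":[0,0,0],"claw":60},
  {"slide":[17,48,0],"turn":[0,0,0],"claw":60},
])

```text
t: 2.9
eef_pos: [384.6, -268.0, 409.8]
tcp_rot: [3.141, -0.0, 0.165]
ft_force: [0.3, -0.2, 0.2]
opening: 0.6
grip_force: 0.0
```

Request:
jog_arm([
  {"slide":[17,48,0],"turn":[0,0,0],"claw":60},
  {"slide":[17,48,0],"turn":[0,0,0],"claw":60},
  {"slide":[17,48,0],"turn":[0,0,0],"claw":60},
  {"slide":[17,48,0],"turn":[0,0,0],"claw":60},
  {"slide":[17,48,0],"turn":[0,0,0],"claw":60},
])

```text
t: 3.52
eef_pos: [469.7, -27.9, 409.9]
tcp_rot: [3.141, -0.001, 0.165]
ft_force: [1.7, 0.0, 0.5]
opening: 0.594
grip_force: 0.0
```

Request:
jog_arm([
  {"slide":[13,37,-40],"turn":[0,0,0],"claw":60},
  {"slide":[13,37,-40],"turn":[0,0,0],"claw":60},
  {"slide":[13.5,35.5,-40],"turn":[0,0,0],"claw":60},
  {"slide":[0,0,-60],"turn":[0,0,0],"claw":60},
  {"slide":[0,0,-60],"turn":[0,0,0],"claw":60},
])

```text
t: 4.15
eef_pos: [508.9, 80.5, 168.2]
tcp_rot: [3.141, -0.001, 0.166]
ft_force: [1.7, -0.5, 0.2]
opening: 0.599
grip_force: 0.0
```

Request:
jog_arm([
  {"slide":[0,0,-50],"turn":[0,0,0],"claw":60},
  {"slide":[0,0,0],"turn":[0,0,0],"claw":60},
])

```text
t: 4.4
eef_pos: [507.5, 79.9, 117.4]
tcp_rot: [-3.141, 0.006, 0.165]
ft_force: [-0.0, 0.4, 1.5]
opening: 0.598
grip_force: 0.0
```

```bash
python3 - <<'E'
from h import *
t=cam("top");s=cam("side")
a=cv2.resize(t["frame"][140:240,165:265],(400,400),interpolation=cv2.INTER_CUBIC)
b=cv2.resize(s["frame"][132:257,185:310],(400,400),interpolation=cv2.INTER_CUBIC)
cv2.imwrite("pics/m2.png",np.hstack([a,b]))
E
```

```text
(no output)
```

View pics/m2.png

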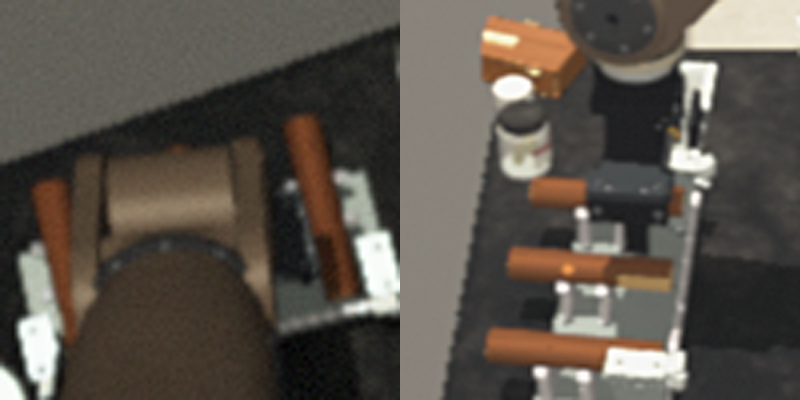

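Request:
jog_arm([
  {"slide":[1.5,0,-35],"turn":[0,0,0],"claw":60},
  {"slide":[0,0,-32],"turn":[0,0,0],"claw":60},
  {"slide":[0,0,0],"turn":[0,0,0],"claw":20},
  {"slide":[0,0,0],"turn":[0,0,0],"claw":20},
  {"slide":[0,0,0],"turn":[0,0,0],"claw":20},
])

```text
t: 5.12
eef_pos: [511.3, 80.0, 54.4]
tcp_rot: [3.141, -0.003, 0.165]
ft_force: [0.1, -0.4, -0.5]
opening: 0.341
grip_force: 0.0
```

Request:
jog_arm([
  {"slide":[0,0,0],"turn":[0,0,0],"claw":20},
  {"slide":[0,0,0],"turn":[0,0,0],"claw":20},
  {"slide":[0,0,0],"turn":[0,0,0],"claw":20},
])

```text
t: 5.5
eef_pos: [510.8, 80.0, 53.4]
tcp_rot: [3.141, -0.001, 0.165]
ft_force: [-1.4, 1.6, 8.2]
opening: 0.298
grip_force: 30.0
```

```bash
python3 - <<'E'
from h import *
s=state();print(s["opening"]*95,s["grip_force"],s["ft_force"].round(1),s["moment"].round(2),s["joints"].round(2))
E
```

```text
28.355309131318513 30.001079589128494 [-1.4  1.6  8.2] [ 0.25 -0.05  0.09] [ 0.03  0.57  1.97 -0.    0.59  1.43]
```

Request:
jog_arm([
  {"slide":[0,0,0],"turn":[0,0,0],"claw":45},
  {"slide":[0,0,-5],"turn":[0,0,0],"claw":45},
  {"slide":[0,0,0],"turn":[0,0,0],"claw":20},
  {"slide":[0,0,0],"turn":[0,0,0],"claw":20},
  {"slide":[0,0,0],"turn":[0,0,0],"claw":20},
])

```text
t: 6.12
eef_pos: [510.3, 79.9, 47.6]
tcp_rot: [3.142, 0.0, 0.165]
ft_force: [-0.2, -0.9, -0.6]
opening: 0.297
grip_force: 30.0
```

Request:
jog_arm([
  {"slide":[0,0,0],"turn":[0,0,0],"claw":20},
  {"slide":[0,0,0],"turn":[0,0,0],"claw":20},
  {"slide":[0,0,0],"turn":[0,0,0],"claw":20},
  {"slide":[0,0,0],"turn":[0,0,0],"claw":20},
])

```text
t: 6.62
eef_pos: [510.4, 79.9, 47.7]
tcp_rot: [3.142, 0.0, 0.165]
ft_force: [0.6, -1.2, -0.6]
opening: 0.295
grip_force: 30.0
```

```bash
python3 - <<'E'
from h import *
s=state();print(s["opening"]*95,s["grip_force"],s["ft_force"].round(1),s["moment"].round(2),s["joints"].round(2))
E
```

```text
28.031605400735824 30.001484155654907 [ 0.6 -1.2 -0.6] [-0.11  0.16 -0.08] [ 0.03  0.58  1.98 -0.    0.58  1.43]
```

Request:
jog_arm([
  {"slide":[0,0,0],"turn":[0,0,0],"claw":45},
  {"slide":[0,0,10],"turn":[0,0,0],"claw":45},
  {"slide":[0,0,0],"turn":[0,0,0],"claw":20},
  {"slide":[0,0,0],"turn":[0,0,0],"claw":20},
  {"slide":[0,0,0],"turn":[0,0,0],"claw":20},
])

```text
t: 7.25
eef_pos: [510.4, 80.0, 57.7]
tcp_rot: [3.142, -0.0, 0.165]
ft_force: [-0.8, 0.3, 2.6]
opening: 0.299
grip_force: 30.0
```

Request:
jog_arm([
  {"slide":[0,0,0],"turn":[0,0,0],"claw":20},
  {"slide":[0,0,0],"turn":[0,0,0],"claw":20},
])

```text
t: 7.5
eef_pos: [510.4, 79.9, 57.7]
tcp_rot: [3.142, 0.0, 0.165]
ft_force: [-1.3, 0.3, 2.4]
opening: 0.3
grip_force: 30.0
```

Request:
jog_arm([
  {"slide":[-0.2,1.5,0.1],"turn":[8.55,1.43,0],"claw":20},
  {"slide":[-0.3,1.4,0.3],"turn":[8.55,1.43,0],"claw":20},
  {"slide":[-0.2,1.4,0.6],"turn":[8.55,1.43,0],"claw":20},
  {"slide":[0,0,0],"turn":[0,0,0],"claw":20},
])

```text
t: 8.0
eef_pos: [510.0, 83.5, 58.4]
tcp_rot: [-2.687, 0.002, 0.162]
ft_force: [2.6, 7.1, 5.9]
opening: 0.293
grip_force: 30.1
```

Request:
jog_arm([
  {"slide":[0,0,0],"turn":[0,0,0],"claw":45},
  {"slide":[0,0,0],"turn":[0,0,0],"claw":45},
  {"slide":[1.8,-10.8,22.5],"turn":[0,0,0],"claw":45},
  {"slide":[1.8,-10.8,22.5],"turn":[0,0,0],"claw":45},
  {"slide":[14.7,8.5,0.1],"turn":[-8.55,-1.43,0],"claw":45},
])

```text
t: 8.62
eef_pos: [528.9, 68.8, 104.4]
tcp_rot: [-2.845, -0.001, 0.161]
ft_force: [-1.0, -0.2, -1.0]
opening: 0.452
grip_force: 0.0
```

Request:
jog_arm([
  {"slide":[14.7,8.5,0.1],"turn":[-8.55,-1.43,0],"claw":45},
  {"slide":[14.7,8.5,0.1],"turn":[-8.55,-1.43,0],"claw":45},
  {"slide":[14.7,8.5,0.1],"turn":[-8.55,-1.43,0],"claw":45},
  {"slide":[14.7,8.5,0.1],"turn":[-8.55,-1.43,0],"claw":45},
  {"slide":[14.7,8.5,0.1],"turn":[-8.55,-1.43,0],"claw":45},
])

```text
t: 9.25
eef_pos: [602.4, 114.8, 105.1]
tcp_rot: [2.681, -0.004, 0.167]
ft_force: [0.8, -0.3, 0.3]
opening: 0.453
grip_force: 0.0
```

Request:
jog_arm([
  {"slide":[0,0,0],"turn":[0,0,0],"claw":45},
  {"slide":[0,0,0],"turn":[0,0,0],"claw":45},
])

```text
t: 9.5
eef_pos: [601.1, 113.8, 104.1]
tcp_rot: [2.688, 0.0, 0.166]
ft_force: [0.6, 1.2, 0.8]
opening: 0.45
grip_force: 0.0
```

```bash
python3 - <<'E'
from h import *
t=cam("top");s=cam("side")
a=cv2.resize(t["frame"][140:240,165:265],(400,400),interpolation=cv2.INTER_CUBIC)
b=cv2.resize(s["frame"][162:262,195:295],(400,400),interpolation=cv2.INTER_CUBIC)
cv2.imwrite("pics/m3.png",np.hstack([a,b]))
E
```

```text
(no output)
```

View pics/m3.png

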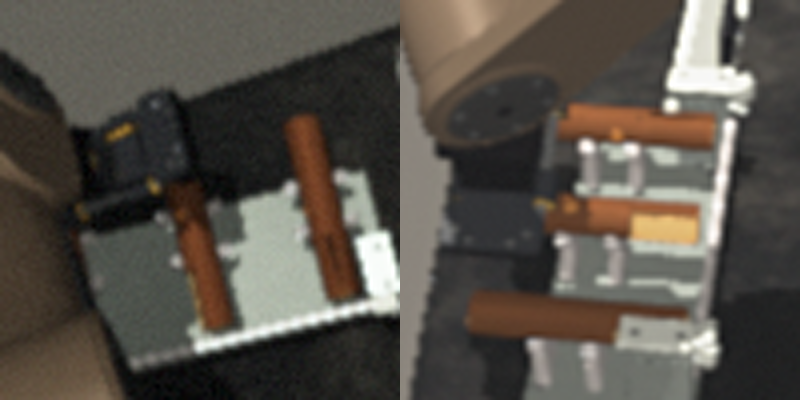

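Request:
jog_arm([
  {"slide":[1.8,-11,-22.5],"turn":[0,0,0],"claw":45},
  {"slide":[1.8,-11,-22.5],"turn":[0,0,0],"claw":45},
  {"slide":[0,0,0],"turn":[0,0,0],"claw":20},
  {"slide":[0,0,0],"turn":[0,0,0],"claw":20},
  {"slide":[0,0,0],"turn":[0,0,0],"claw":20},
])

```text
t: 10.22
eef_pos: [605.4, 91.9, 60.2]
tcp_rot: [2.687, -0.002, 0.165]
ft_force: [-0.0, -0.1, -1.2]
opening: 0.33
grip_force: 29.8
```

Request:
jog_arm([
  {"slide":[0,0,0],"turn":[0,0,0],"claw":20},
  {"slide":[0,0,0],"turn":[0,0,0],"claw":20},
])

```text
t: 10.48
eef_pos: [605.3, 91.8, 59.7]
tcp_rot: [2.687, -0.001, 0.166]
ft_force: [0.1, -1.0, -0.4]
opening: 0.331
grip_force: 29.8
```

Request:
jog_arm([
  {"slide":[-0.2,1.4,-0.5],"turn":[8.55,1.43,0],"claw":20},
  {"slide":[-0.2,1.4,-0.3],"turn":[8.55,1.43,0],"claw":20},
  {"slide":[-0.3,1.5,-0.1],"turn":[8.55,1.43,0],"claw":20},
  {"slide":[-0.3,1.5,0.1],"turn":[8.55,1.43,0],"claw":20},
  {"slide":[-0.2,1.4,0.3],"turn":[8.55,1.43,0],"claw":20},
])

```text
t: 11.1
eef_pos: [604.2, 99.0, 59.4]
tcp_rot: [-2.835, -0.002, 0.165]
ft_force: [-0.0, 0.0, -1.3]
opening: 0.331
grip_force: 29.9
```

Request:
jog_arm([
  {"slide":[-0.2,1.4,0.5],"turn":[8.55,1.43,0],"claw":20},
  {"slide":[0,0,0],"turn":[0,0,0],"claw":20},
  {"slide":[0,0,0],"turn":[0,0,0],"claw":45},
  {"slide":[0,0,0],"turn":[0,0,0],"claw":45},
])

```text
t: 11.6
eef_pos: [603.5, 100.4, 59.3]
tcp_rot: [-2.69, 0.001, 0.166]
ft_force: [0.2, -0.1, -0.5]
opening: 0.437
grip_force: 0.0
```

```bash
cat > look.py <<'E'
from h import *
import sys
# roll of a branch's tan face from both cameras: fit angle so that projected face quad covers tan pixels
def tan(f):
    h=cv2.cvtColor(f,cv2.COLOR_BGR2HSV).astype(int)
    return ((h[...,0]>12)&(h[...,0]<30)&(h[...,1]>70)&(h[...,2]>110))
ex=np.array([.9863,.165,0]);ey=np.array([-.165,.9863,0]);ez=np.array([0,0,1.])
def quad(r,by,xe,th,y0=-5.4):
    n=np.sin(th)*ey+np.cos(th)*ez; s=np.cos(th)*ey-np.sin(th)*ez
    A=(y0+by)*ey+68*ez+11*n
    return proj(r,np.array([A+xe*ex-11.6*s,A+(xe+51)*ex-11.6*s,A+(xe+51)*ex+11.6*s,A+xe*ex+11.6*s])),n
if __name__=="__main__":
  S=8
  for c in("top","side"):
    r=cam(c);T=tan(r["frame"])
    for by in(-110,0,110):
        C=-r["R"].T@r["t"]; best=[]
        p=proj(r,(by-5.4)*ey+512*ex+68*ez)[0];m=np.zeros(T.shape,bool);m[int(p[1])-12:int(p[1])+13,int(p[0])-16:int(p[0])+17]=1
        M=(T&m); 
        if M.sum()<12: print(c,by,"tan px",M.sum());continue
        for dy in (-3,0,3):
          b=[]
          for th in np.radians(np.arange(-120,121,3)):
            for xe in range(480,516,2):
              q,n=quad(r,by,xe,th,-5.4+dy)
              if n@(C-np.array([510,80,68]))<0: continue
              k=np.zeros((T.shape[0]*4,T.shape[1]*4),np.uint8);x0=q.min(0)
              k=np.zeros((200,260),np.uint8);o=p-[32,25]
              cv2.fillConvexPoly(k,np.round((q-o+.5)*4).astype(np.int32),1)
              a=k.reshape(50,4,65,4).mean((1,3)); 
              oo=np.round(o).astype(int); b.append((np.abs(a-M[oo[1]:oo[1]+50,oo[0]:oo[0]+65]).sum(),np.degrees(th).round(),xe))
          b.sort();best.append(b[0])
        print(c,by,M.sum(),best)
  s=state();print(s["eef_pos"].round(1),s["ft_force"].round(1))
E
python3 look.py
```

```text
top -110 165 [(np.float64(168.875), np.float64(-87.0), 480), (np.float64(169.0), np.float64(-87.0), 482), (np.float64(167.6875), np.float64(-87.0), 480)]
top 0 491 [(np.float64(410.8125), np.float64(3.0), 480), (np.float64(409.125), np.float64(-3.0), 480), (np.float64(407.3125), np.float64(3.0), 480)]
top 110 482 [(np.float64(369.25), np.float64(-6.0), 502), (np.float64(370.0), np.float64(-9.0), 502), (np.float64(370.0), np.float64(-9.0), 504)]
side -110 tan px 8
side 0 172 [(np.float64(40.5625), np.float64(42.0), 488), (np.float64(43.8125), np.float64(33.0), 488), (np.float64(50.875), np.float64(24.0), 486)]
side 110 tan px 3
[603.5 100.5  59.3] [-0.5 -0.2  0.1]
```

Request:
jog_arm([
  {"slide":[1.8,-10.8,22.5],"turn":[0,0,0],"claw":45},
  {"slide":[1.8,-10.8,22.5],"turn":[0,0,0],"claw":45},
  {"slide":[0,-20,45],"turn":[-8.55,-1.43,0],"claw":45},
  {"slide":[-20,-40,40],"turn":[-8.55,-1.43,0],"claw":45},
  {"slide":[-20,-50,0],"turn":[-8.55,-1.43,0],"claw":45},
])

```text
t: 12.32
eef_pos: [568.1, -32.3, 192.7]
tcp_rot: [3.133, -0.006, 0.167]
ft_force: [-0.3, -0.9, -0.8]
opening: 0.452
grip_force: 0.0
```

Request:
jog_arm([
  {"slide":[-20,-55,0],"turn":[0,0,0],"claw":45},
  {"slide":[-20,-55,0],"turn":[0,0,0],"claw":45},
  {"slide":[-20,-55,0],"turn":[0,0,0],"claw":45},
  {"slide":[0,-55,0],"turn":[0,0,0],"claw":45},
])

```text
t: 12.82
eef_pos: [506.1, -252.8, 189.7]
tcp_rot: [3.14, 0.0, 0.165]
ft_force: [1.6, -0.2, 0.7]
opening: 0.449
grip_force: 0.0
```

```bash
python3 look.py;  python3 - <<'E'
from h import *
t=cam("top");s=cam("side")
a=cv2.resize(t["frame"][160:240,165:265],(500,400),interpolation=cv2.INTER_CUBIC)
b=cv2.resize(s["frame"][180:260,215:275],(300,400),interpolation=cv2.INTER_CUBIC)
cv2.imwrite("pics/m4.png",np.hstack([a,b]))
E
```

```text
top -110 tan px 3
top 0 69 [(np.float64(48.8125), np.float64(36.0), 492), (np.float64(45.0), np.float64(27.0), 494), (np.float64(46.3125), np.float64(9.0), 506)]
top 110 tan px 7
side -110 tan px 11
side 0 162 [(np.float64(29.0625), np.float64(42.0), 488), (np.float64(32.3125), np.float64(33.0), 488), (np.float64(40.0), np.float64(24.0), 486)]
side 110 tan px 4
[ 507.  -255.7  189.3] [ 0.4  0.5 -0.2]
```

View pics/m4.png

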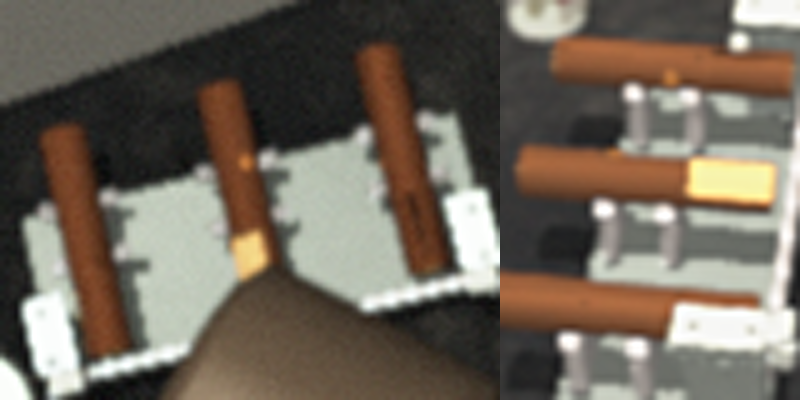

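Request:
jog_arm([
  {"slide":[23.8,44.6,0],"turn":[0,0,0],"claw":45},
  {"slide":[23.8,44.6,0],"turn":[0,0,0],"claw":45},
  {"slide":[23.8,44.6,0],"turn":[9.86,1.65,0],"claw":45},
  {"slide":[23.8,44.6,0],"turn":[9.86,1.65,0],"claw":45},
  {"slide":[23.8,44.6,-20],"turn":[9.86,1.65,0],"claw":45},
])

```text
t: 13.65
eef_pos: [627.6, -25.3, 171.1]
tcp_rot: [-2.615, -0.003, 0.168]
ft_force: [0.5, 0.3, -1.0]
opening: 0.452
grip_force: 0.0
```

Request:
jog_arm([
  {"slide":[0,0,-33],"turn":[0,0,0],"claw":45},
  {"slide":[0,0,-33.7],"turn":[0,0,0],"claw":45},
  {"slide":[0,0,0],"turn":[0,0,0],"claw":45},
])

```text
t: 14.02
eef_pos: [625.0, -26.5, 100.8]
tcp_rot: [-2.617, 0.005, 0.167]
ft_force: [0.5, -0.2, 0.5]
opening: 0.446
grip_force: 0.0
```

Request:
jog_arm([
  {"slide":[0.9,-6,1.8],"turn":[0,0,0],"claw":45},
  {"slide":[-2,12.3,-21.6],"turn":[0,0,0],"claw":45},
  {"slide":[-2.1,12.4,-21.7],"turn":[0,0,0],"claw":45},
  {"slide":[0,0,0],"turn":[0,0,0],"claw":20},
  {"slide":[0,0,0],"turn":[0,0,0],"claw":20},
])

```text
t: 14.65
eef_pos: [623.8, -9.5, 63.1]
tcp_rot: [-2.618, -0.001, 0.165]
ft_force: [-0.1, 4.9, 1.5]
opening: 0.327
grip_force: 29.9
```

Request:
jog_arm([
  {"slide":[0,0,0],"turn":[0,0,0],"claw":20},
  {"slide":[0,0,0],"turn":[0,0,0],"claw":20},
  {"slide":[0,0,0],"turn":[0,0,0],"claw":20},
])

```text
t: 15.02
eef_pos: [623.8, -9.5, 63.1]
tcp_rot: [-2.618, -0.001, 0.165]
ft_force: [-0.0, 6.2, 1.0]
opening: 0.329
grip_force: 29.9
```

Request:
jog_arm([
  {"slide":[0.2,-1.5,-0.7],"turn":[-9.2,-1.54,0],"claw":20},
  {"slide":[0.3,-1.6,-0.5],"turn":[-9.2,-1.54,0],"claw":20},
  {"slide":[0.3,-1.6,-0.2],"turn":[-9.2,-1.54,0],"claw":20},
  {"slide":[0.3,-1.6,0.1],"turn":[-9.2,-1.54,0],"claw":20},
  {"slide":[0.3,-1.6,0.3],"turn":[-9.2,-1.54,0],"claw":20},
])

```text
t: 15.65
eef_pos: [626.0, -15.1, 63.0]
tcp_rot: [2.847, -0.008, 0.163]
ft_force: [-7.8, 11.7, 2.5]
opening: 0.333
grip_force: 30.0
```

Request:
jog_arm([
  {"slide":[0.2,-1.5,0.6],"turn":[-9.2,-1.54,0],"claw":20},
  {"slide":[0,0,0],"turn":[0,0,0],"claw":20},
])

```text
t: 15.9
eef_pos: [627.0, -16.3, 63.1]
tcp_rot: [2.684, -0.007, 0.168]
ft_force: [1.7, 12.9, 6.9]
opening: 0.328
grip_force: 30.0
```

```bash
python3 look.py
```

```text
top -110 tan px 0
top 0 178 [(np.float64(179.75), np.float64(87.0), 480), (np.float64(179.875), np.float64(87.0), 480), (np.float64(179.5), np.float64(87.0), 480)]
top 110 336 [(np.float64(329.875), np.float64(-30.0), 480), (np.float64(329.75), np.float64(-54.0), 480), (np.float64(330.1875), np.float64(-63.0), 480)]
side -110 tan px 10
side 0 145 [(np.float64(17.8125), np.float64(36.0), 488), (np.float64(19.5625), np.float64(27.0), 488), (np.float64(27.5625), np.float64(21.0), 488)]
side 110 tan px 2
[627.2 -16.7  63.2] [ 0.7 19.4  4.9]
```

Request:
jog_arm([
  {"slide":[0,0,0],"turn":[0,0,0],"claw":45},
  {"slide":[0,0,0],"turn":[0,0,0],"claw":45},
  {"slide":[-1.7,9.7,20.2],"turn":[0,0,0],"claw":45},
  {"slide":[-1.7,9.7,20.2],"turn":[0,0,0],"claw":45},
  {"slide":[0.3,-5.4,-0.8],"turn":[9.2,1.54,0],"claw":45},
])

```text
t: 16.62
eef_pos: [622.0, -3.1, 101.6]
tcp_rot: [2.852, -0.002, 0.168]
ft_force: [-0.0, -0.0, -0.3]
opening: 0.45
grip_force: 0.0
```

Request:
jog_arm([
  {"slide":[0.3,-5.4,-0.8],"turn":[9.2,1.54,0],"claw":45},
  {"slide":[0.3,-5.4,-0.8],"turn":[9.2,1.54,0],"claw":45},
  {"slide":[0.3,-5.4,-0.8],"turn":[9.2,1.54,0],"claw":45},
  {"slide":[0.3,-5.4,-0.8],"turn":[9.2,1.54,0],"claw":45},
  {"slide":[0.3,-5.4,-0.8],"turn":[9.2,1.54,0],"claw":45},
])

```text
t: 17.25
eef_pos: [623.5, -33.3, 97.6]
tcp_rot: [-2.614, -0.002, 0.164]
ft_force: [1.1, 0.2, -0.5]
opening: 0.45
grip_force: 0.0
```

Request:
jog_arm([
  {"slide":[0,0,0],"turn":[0,0,0],"claw":45},
  {"slide":[0,0,0],"turn":[0,0,0],"claw":45},
])

```text
t: 17.5
eef_pos: [623.0, -32.3, 96.5]
tcp_rot: [-2.621, 0.001, 0.165]
ft_force: [-0.4, 0.6, 1.1]
opening: 0.451
grip_force: 0.0
```

```bash
python3 look.py;  python3 - <<'E'
from h import *
t=cam("top");s=cam("side")
a=cv2.resize(t["frame"][160:240,165:265],(500,400),interpolation=cv2.INTER_CUBIC)
b=cv2.resize(s["frame"][180:260,215:275],(300,400),interpolation=cv2.INTER_CUBIC)
cv2.imwrite("pics/m5.png",np.hstack([a,b]))
E
```

```text
top -110 387 [(np.float64(326.875), np.float64(27.0), 480), (np.float64(318.75), np.float64(21.0), 480), (np.float64(311.8125), np.float64(12.0), 480)]
top 0 381 [(np.float64(295.375), np.float64(-6.0), 508), (np.float64(299.4375), np.float64(-18.0), 508), (np.float64(303.4375), np.float64(-18.0), 508)]
top 110 tan px 1
side -110 tan px 7
side 0 162 [(np.float64(29.0625), np.float64(42.0), 488), (np.float64(32.3125), np.float64(33.0), 488), (np.float64(40.0), np.float64(24.0), 486)]
side 110 tan px 4
[623.  -31.3  96.9] [-0.3 -0.8 -0.1]
```

View pics/m5.png

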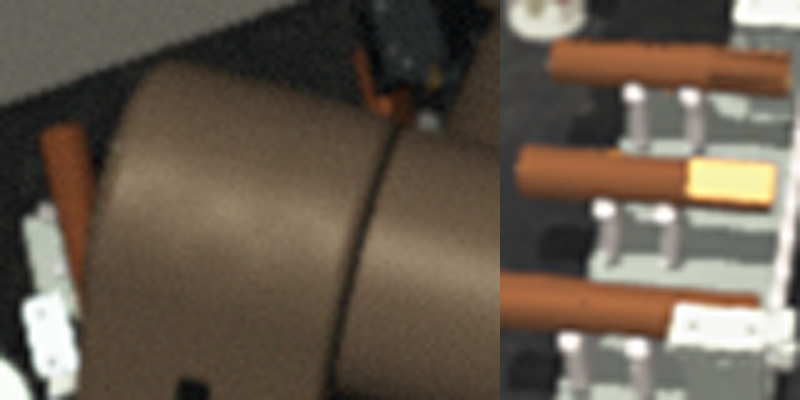

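```bash
python3 - <<'E'
from h import *
s=cam("side")["frame"]; s0=cv2.imread("pics/side0.png"); t0=cv2.imread("pics/top0.png")
def z(f,x0,y0,x1,y1,w,h): return cv2.convertScaleAbs(cv2.resize(f[y0:y1,x0:x1],(w,h),interpolation=cv2.INTER_CUBIC),alpha=1.7,beta=10)
row1=np.hstack([z(s,222,182,278,202,400,143),z(s0,222,182,278,202,400,143)])
row2=np.hstack([z(s,212,230,268,250,400,143),z(s0,212,230,268,250,400,143)])
row3=np.hstack([z(t0,232,165,264,220,175,300),z(t0,170,182,202,237,175,300),z(t0,200,174,232,229,175,300)])
row3=np.hstack([row3,np.zeros((300,800-525,3),np.uint8)])
cv2.imwrite("pics/m6.png",np.vstack([row1,row2,row3]))
E
```

```text
(no output)
```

View pics/m6.png

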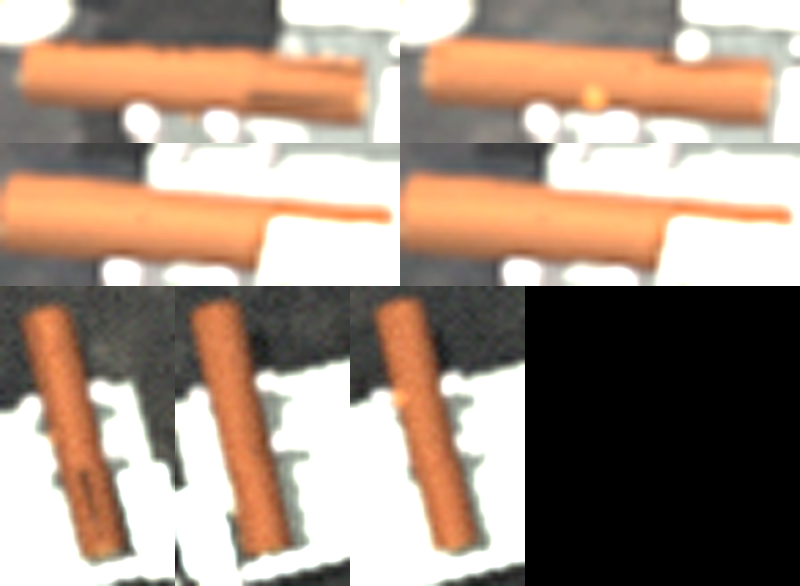

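Request:
jog_arm([
  {"slide":[2,1,1.4],"turn":[0,0,0],"claw":45},
  {"slide":[-1.8,11.1,-20],"turn":[0,0,0],"claw":45},
  {"slide":[-1.9,11.1,-20],"turn":[0,0,0],"claw":45},
  {"slide":[0,0,0],"turn":[0,0,0],"claw":20},
  {"slide":[0,0,0],"turn":[0,0,0],"claw":20},
])

```text
t: 18.38
eef_pos: [621.8, -7.9, 58.9]
tcp_rot: [-2.617, 0.0, 0.165]
ft_force: [0.4, 8.1, 1.4]
opening: 0.33
grip_force: 29.8
```

Request:
jog_arm([
  {"slide":[0,0,0],"turn":[0,0,0],"claw":20},
  {"slide":[0,0,0],"turn":[0,0,0],"claw":20},
  {"slide":[0,0,0],"turn":[0,0,0],"claw":20},
])

```text
t: 18.75
eef_pos: [621.7, -8.1, 59.1]
tcp_rot: [-2.617, -0.0, 0.165]
ft_force: [0.3, 7.7, 0.9]
opening: 0.334
grip_force: 29.8
```

Request:
jog_arm([
  {"slide":[0.2,-1.5,-0.7],"turn":[-9.2,-1.54,0],"claw":20},
  {"slide":[0.3,-1.6,-0.5],"turn":[-9.2,-1.54,0],"claw":20},
  {"slide":[0.3,-1.6,-0.2],"turn":[-9.2,-1.54,0],"claw":20},
  {"slide":[0.3,-1.6,0.1],"turn":[-9.2,-1.54,0],"claw":20},
  {"slide":[0.3,-1.6,0.3],"turn":[-9.2,-1.54,0],"claw":20},
])

```text
t: 19.38
eef_pos: [624.1, -16.2, 58.8]
tcp_rot: [2.845, -0.005, 0.164]
ft_force: [-2.5, 0.9, -0.9]
opening: 0.327
grip_force: 29.8
```

Request:
jog_arm([
  {"slide":[0.2,-1.5,0.6],"turn":[-9.2,-1.54,0],"claw":20},
  {"slide":[0,0,0],"turn":[0,0,0],"claw":20},
  {"slide":[0,0,0],"turn":[0,0,0],"claw":45},
  {"slide":[0,0,0],"turn":[0,0,0],"claw":45},
])

```text
t: 19.88
eef_pos: [623.0, -19.3, 57.6]
tcp_rot: [2.689, -0.0, 0.163]
ft_force: [-0.5, -0.1, 0.0]
opening: 0.442
grip_force: 0.0
```

```bash
python3 look.py
```

```text
top -110 130 [(np.float64(21.25), np.float64(0.0), 488), (np.float64(24.4375), np.float64(-12.0), 488), (np.float64(31.1875), np.float64(-24.0), 488)]
top 0 215 [(np.float64(216.25), np.float64(87.0), 480), (np.float64(216.375), np.float64(87.0), 480), (np.float64(216.0), np.float64(87.0), 480)]
top 110 375 [(np.float64(349.375), np.float64(-3.0), 480), (np.float64(349.125), np.float64(0.0), 480), (np.float64(348.625), np.float64(12.0), 480)]
side -110 69 [(np.float64(22.625), np.float64(-6.0), 490), (np.float64(16.625), np.float64(-6.0), 488), (np.float64(23.5), np.float64(-15.0), 488)]
side 0 145 [(np.float64(17.8125), np.float64(36.0), 488), (np.float64(19.5625), np.float64(27.0), 488), (np.float64(27.5625), np.float64(21.0), 488)]
side 110 tan px 4
[622.9 -19.3  57.4] [ 0.4 -0.6 -0.6]
```

```bash
cat > roll.py <<'E'
from look import *
def fit(c,by,vis=True):
    r=cam(c);f=cv2.GaussianBlur(r["frame"],(1,1),0).astype(float);C=-r["R"].T@r["t"]
    T=tan(r["frame"])
    p=proj(r,(by-5.4)*ey+512*ex+68*ez)[0].astype(int)
    ys,xs=np.mgrid[p[1]-14:p[1]+15,p[0]-18:p[0]+19]
    sub=f[ys,xs];Ts=T[ys,xs]
    if Ts.sum()<15: return c,by,"tan",int(Ts.sum())
    tc=np.median(sub[cv2.erode(Ts.astype(np.uint8),np.ones((3,3)))>0],0) if cv2.erode(Ts.astype(np.uint8),np.ones((3,3))).any() else np.median(sub[Ts],0)
    # rays -> coords on plane through axis facing camera
    A0=(by-5.4)*ey+68*ez
    K=np.linalg.inv(r["mtx"]);d=(np.stack([xs,ys,np.ones_like(xs)],-1)@K.T)@r["R"]
    v=C-(A0+512*ex);v-=v@ex*ex;v/=np.linalg.norm(v);w=np.cross(v,ex);w*=np.sign(w@ey)  # w: across axis
    def uw(h): # intersect with plane at height h along v
        t=((A0+h*v-C)@v)/(d@v);P=C+d*t[...,None];return P@ex,(P-A0)@w
    U,W=uw(0);brown_=np.median(sub[(np.abs(W)<8)&(U>545)&(U<575)],0)
    e=tc-brown_;fr=((sub-brown_)@e)/(e@e);res=np.linalg.norm(sub-brown_-fr[...,None]*e,axis=-1)
    # silhouette centre on planed + near section, saturation
    sat=(sub[...,2]-sub[...,0]);thr=.5*(brown_[2]-brown_[0]);m=(sat>thr)&(np.abs(W)<24)&(U>545)&(U<575)
    cen=W[m].mean();wid=m.sum()/((U>545)&(U<575)&(np.abs(W)<24)).sum()*48
    phi=np.arctan2(w@ez,w@ey)  # view basis
    up=np.arctan2(v@ey,v@ez)   # view direction angle from vertical toward +y
    def model(q):
        th,xe=q; a=th-up; h=11*np.cos(a)
        U,W=uw(h); W=W-cen; lo,hi=11*np.sin(a)-11.6*np.cos(a),11*np.sin(a)+11.6*np.cos(a)
        s=1.2
        g=lambda x:1/(1+np.exp(-x/s*1.7))
        return g(U-xe)*g(xe+51-U)*g(W-lo)*g(hi-W),(np.abs(W)<13)&(U<560)&(U>494)
    best=None
    for t0 in np.radians(range(-80,120,10)):
        def cost(q):
            M,k=model(q);return np.where(k,np.clip(fr,-.2,1.2)-M,0).ravel()
        for xe in(488,):
            o=least_squares(cost,[t0,xe],x_scale=[.1,2],diff_step=1e-2)
            if best is None or o.cost<best.cost:best=o
    return c,by,"th",np.degrees(best.x[0]).round(1),"xe",best.x[1].round(1),"cost",round(best.cost,2),"cen",round(cen,1),"wid",round(wid,1)
if __name__=="__main__":
    for c in("top","side"):
        for by in(-110,0,110): print(*fit(c,by))
E
python3 roll.py
```

```text
top -110 th -378.9 xe 487.5 cost 0.64 cen 1.4 wid 25.1
top 0 th 78.7 xe 491.8 cost 10.28 cen 2.3 wid 48.0
top 110 th -10.0 xe 488.0 cost 14.2 cen 2.2 wid 48.0
side -110 th -7.5 xe 488.5 cost 2.17 cen -1.9 wid 26.2
side 0 th 24.5 xe 488.1 cost 0.39 cen 1.3 wid 26.8
side 110 tan 5roll.py:27: RuntimeWarning: overflow encountered in exp
  g=lambda x:1/(1+np.exp(-x/s*1.7))
```

Request:
jog_arm([
  {"slide":[-0.1,2.1,-0.5],"turn":[8.87,1.49,0],"claw":45},
  {"slide":[-0.1,2.1,0],"turn":[8.87,1.49,0],"claw":45},
  {"slide":[-0.2,2,0.6],"turn":[8.87,1.49,0],"claw":45},
  {"slide":[-0.2,2,0.7],"turn":[8.87,1.49,0],"claw":45},
  {"slide":[0,0,0],"turn":[0,0,0],"claw":20},
])

```text
t: 20.9
eef_pos: [622.6, -12.0, 57.8]
tcp_rot: [-2.968, 0.001, 0.162]
ft_force: [-0.3, -0.0, -0.0]
opening: 0.388
grip_force: 0.0
```

Request:
jog_arm([
  {"slide":[0,0,0],"turn":[0,0,0],"claw":20},
  {"slide":[0,0,0],"turn":[0,0,0],"claw":20},
  {"slide":[0,0,0],"turn":[0,0,0],"claw":20},
  {"slide":[0.3,-1.7,-0.2],"turn":[-9.86,-1.65,0],"claw":20},
  {"slide":[0,0,0],"turn":[0,0,0],"claw":20},
])

```text
t: 21.52
eef_pos: [623.0, -10.5, 58.6]
tcp_rot: [3.136, -0.001, 0.171]
ft_force: [1.5, -8.8, 1.9]
opening: 0.332
grip_force: 30.0
```

Request:
jog_arm([
  {"slide":[-3,-0.5,0],"turn":[0,0,0],"claw":20},
  {"slide":[0,0,0],"turn":[0,0,0],"claw":20},
])

```text
t: 21.78
eef_pos: [619.9, -11.8, 58.2]
tcp_rot: [3.141, -0.0, 0.166]
ft_force: [2.1, -1.0, 2.3]
opening: 0.328
grip_force: 30.0
```

Request:
jog_arm([
  {"slide":[-3,-0.5,0],"turn":[0,0,0],"claw":20},
  {"slide":[0,0,0],"turn":[0,0,0],"claw":20},
])

```text
t: 22.02
eef_pos: [616.4, -12.8, 57.8]
tcp_rot: [3.141, 0.001, 0.165]
ft_force: [1.7, -0.3, 2.2]
opening: 0.326
grip_force: 30.0
```

Request:
jog_arm([
  {"slide":[0,0,0],"turn":[0,0,0],"claw":45},
  {"slide":[0,0,0],"turn":[0,0,0],"claw":45},
  {"slide":[13.8,2.3,0],"turn":[0,0,0],"claw":45},
  {"slide":[0,0,0],"turn":[0,0,0],"claw":20},
  {"slide":[0,0,0],"turn":[0,0,0],"claw":20},
])

```text
t: 22.65
eef_pos: [630.7, -10.4, 57.7]
tcp_rot: [3.141, 0.0, 0.165]
ft_force: [1.1, 0.8, 0.6]
opening: 0.333
grip_force: 30.0
```

Request:
jog_arm([
  {"slide":[0,0,0],"turn":[0,0,0],"claw":20},
  {"slide":[0,0,0],"turn":[0,0,0],"claw":20},
])

```text
t: 22.9
eef_pos: [630.4, -10.5, 57.8]
tcp_rot: [3.141, 0.001, 0.165]
ft_force: [0.2, 0.5, -0.5]
opening: 0.329
grip_force: 30.0
```

Request:
jog_arm([
  {"slide":[-3,-0.5,0],"turn":[0,0,0],"claw":20},
  {"slide":[0,0,0],"turn":[0,0,0],"claw":20},
])

```text
t: 23.15
eef_pos: [627.0, -11.0, 57.8]
tcp_rot: [3.141, 0.001, 0.165]
ft_force: [-0.4, 0.1, -1.1]
opening: 0.329
grip_force: 30.0
```

Request:
jog_arm([
  {"slide":[-3,-0.5,0],"turn":[0,0,0],"claw":20},
  {"slide":[0,0,0],"turn":[0,0,0],"claw":20},
])

```text
t: 23.4
eef_pos: [625.9, -11.5, 58.5]
tcp_rot: [3.14, -0.003, 0.165]
ft_force: [5.7, 1.6, -0.2]
opening: 0.332
grip_force: 30.0
```

Request:
jog_arm([
  {"slide":[-2,-0.3,0],"turn":[0,0,0],"claw":20},
  {"slide":[0,0,0],"turn":[0,0,0],"claw":20},
])

```text
t: 23.65
eef_pos: [625.8, -11.8, 59.1]
tcp_rot: [3.139, -0.008, 0.164]
ft_force: [13.4, 3.5, -0.9]
opening: 0.332
grip_force: 30.0
```

```bash
python3 - <<'E'
from roll import *
for c in("top","side"): print(*fit(c,-110))
print(*fit("side",0)); s=state();print(s["eef_pos"],s["ft_force"])
E
```

```text
top -110 th 67.8 xe 451.8 cost 3.73 cen 2.9 wid 48.0
side -110 th -5.4 xe 477.8 cost 0.66 cen -0.7 wid 28.4
side 0 th 39.7 xe 488.2 cost 0.37 cen -1.6 wid 27.2
[625.84950426 -11.7294675   59.13860087] [13.42267524  2.93195149  0.17745256]roll.py:27: RuntimeWarning: overflow encountered in exp
  g=lambda x:1/(1+np.exp(-x/s*1.7))
```

Request:
jog_arm([
  {"slide":[0,0,0],"turn":[0,0,0],"claw":45},
  {"slide":[0,0,0],"turn":[0,0,0],"claw":45},
  {"slide":[0,0,45],"turn":[0,0,0],"claw":45},
  {"slide":[-6,54.5,0],"turn":[-3.94,-0.66,0],"claw":45},
  {"slide":[-6,54.5,0],"turn":[0,0,0],"claw":45},
])

```text
t: 24.42
eef_pos: [609.9, 98.3, 103.3]
tcp_rot: [3.07, 0.0, 0.164]
ft_force: [0.8, 0.0, -0.7]
opening: 0.45
grip_force: 0.0
```

Request:
jog_arm([
  {"slide":[0,0,0],"turn":[0,0,0],"claw":45},
  {"slide":[0,0,0],"turn":[0,0,0],"claw":45},
])

```text
t: 24.68
eef_pos: [610.3, 97.0, 102.7]
tcp_rot: [3.071, 0.001, 0.166]
ft_force: [0.1, -0.0, 0.2]
opening: 0.452
grip_force: 0.0
```

Good. Descend, grip, roll 30°.

Request:
jog_arm([
  {"slide":[0,1.5,-15],"turn":[0,0,0],"claw":45},
  {"slide":[0,-2.5,-30],"turn":[0,0,0],"claw":45},
  {"slide":[0,0,0],"turn":[0,0,0],"claw":20},
  {"slide":[0,0,0],"turn":[0,0,0],"claw":20},
  {"slide":[0,0,0],"turn":[0,0,0],"claw":20},
])

```text
t: 25.3
eef_pos: [610.9, 96.0, 58.6]
tcp_rot: [3.071, -0.001, 0.165]
ft_force: [0.2, 0.6, -1.2]
opening: 0.33
grip_force: 29.8
```

Request:
jog_arm([
  {"slide":[0,0,0],"turn":[0,0,0],"claw":20},
  {"slide":[0,0,0],"turn":[0,0,0],"claw":20},
  {"slide":[-0.3,1.7,0],"turn":[9.86,1.65,0],"claw":20},
  {"slide":[-0.3,1.7,0.4],"turn":[9.86,1.65,0],"claw":20},
  {"slide":[-0.3,1.6,0.6],"turn":[9.86,1.65,0],"claw":20},
])

```text
t: 25.92
eef_pos: [610.2, 101.4, 59.8]
tcp_rot: [-2.683, -0.002, 0.166]
ft_force: [-0.3, 0.3, -1.9]
opening: 0.329
grip_force: 29.8
```

Request:
jog_arm([
  {"slide":[0,0,0],"turn":[0,0,0],"claw":20},
  {"slide":[0,0,0],"turn":[0,0,0],"claw":45},
  {"slide":[0,0,0],"turn":[0,0,0],"claw":45},
])

```text
t: 26.3
eef_pos: [609.4, 101.5, 58.9]
tcp_rot: [-2.691, 0.001, 0.166]
ft_force: [-0.7, -1.2, 0.2]
opening: 0.435
grip_force: 0.0
```

```bash
python3 - <<'E' 2>/dev/null
from roll import *
for c in("top","side"):
  for i in range(3): print(*fit(c,0))
for i in range(2): print(*fit("side",-110))
for i in range(2): print(*fit("top",-110))
s=state();print(s["eef_pos"],s["ft_force"])
E
```

```text
top 0 th 2.0 xe 487.9 cost 11.54 cen 2.3 wid 48.0
top 0 th 2.8 xe 487.4 cost 11.28 cen 2.3 wid 48.0
top 0 th 5.5 xe 487.2 cost 10.96 cen 2.3 wid 48.0
side 0 th 9.9 xe 489.1 cost 0.97 cen -1.4 wid 26.8
side 0 th 10.5 xe 489.1 cost 0.95 cen -1.6 wid 27.2
side 0 th 10.0 xe 489.1 cost 0.97 cen -1.4 wid 26.8
side -110 th -3.7 xe 477.8 cost 0.58 cen -0.7 wid 28.4
side -110 th -3.9 xe 477.8 cost 0.58 cen -0.7 wid 28.4
top -110 th 87.0 xe 491.2 cost 8.67 cen 2.9 wid 48.0
top -110 th -273.7 xe 489.3 cost 9.25 cen 2.9 wid 48.0
[609.5845828  101.22446972  58.8349646 ] [-0.55913866  0.16924888  0.04902583]
```

Request:
jog_arm([
  {"slide":[2,-1.4,-0.5],"turn":[-10.19,-1.7,0],"claw":45},
  {"slide":[2,-1.4,-0.4],"turn":[-10.19,-1.7,0],"claw":45},
  {"slide":[2,-1.4,-0.1],"turn":[-10.19,-1.7,0],"claw":45},
  {"slide":[0,0,0],"turn":[0,0,0],"claw":20},
  {"slide":[0,0,0],"turn":[0,0,0],"claw":20},
])

```text
t: 27.42
eef_pos: [615.6, 97.3, 57.7]
tcp_rot: [3.057, 0.001, 0.165]
ft_force: [-0.2, 6.3, 0.6]
opening: 0.329
grip_force: 30.0
```

Request:
jog_arm([
  {"slide":[0,0,0],"turn":[0,0,0],"claw":20},
  {"slide":[0,0,0],"turn":[0,0,0],"claw":20},
  {"slide":[-0.2,0.9,0],"turn":[4.93,0.82,0],"claw":20},
  {"slide":[-3.9,-0.7,0],"turn":[0,0,0],"claw":20},
  {"slide":[0,0,0],"turn":[0,0,0],"claw":20},
])

```text
t: 28.05
eef_pos: [612.7, 96.7, 58.7]
tcp_rot: [-3.14, -0.003, 0.162]
ft_force: [3.5, 5.1, 4.5]
opening: 0.327
grip_force: 30.0
```

Request:
jog_arm([
  {"slide":[-3.9,-0.7,0],"turn":[0,0,0],"claw":20},
  {"slide":[0,0,0],"turn":[0,0,0],"claw":20},
])

```text
t: 28.3
eef_pos: [608.6, 96.1, 58.6]
tcp_rot: [-3.14, -0.002, 0.163]
ft_force: [2.3, 5.9, 4.5]
opening: 0.328
grip_force: 30.0
```

Request:
jog_arm([
  {"slide":[-3,-0.5,0],"turn":[0,0,0],"claw":20},
  {"slide":[0,0,0],"turn":[0,0,0],"claw":20},
])

```text
t: 28.55
eef_pos: [605.8, 95.6, 58.6]
tcp_rot: [-3.14, -0.002, 0.163]
ft_force: [3.2, 5.8, 5.6]
opening: 0.33
grip_force: 30.0
```

Request:
jog_arm([
  {"slide":[-2,-0.3,0],"turn":[0,0,0],"claw":20},
  {"slide":[0,0,0],"turn":[0,0,0],"claw":20},
])

```text
t: 28.8
eef_pos: [605.6, 95.4, 59.0]
tcp_rot: [-3.141, -0.007, 0.162]
ft_force: [10.4, 6.5, 3.3]
opening: 0.33
grip_force: 30.0
```

Request:
jog_arm([
  {"slide":[-2,-0.3,0],"turn":[0,0,0],"claw":20},
  {"slide":[0,0,0],"turn":[0,0,0],"claw":20},
])

```text
t: 29.05
eef_pos: [605.6, 95.0, 59.6]
tcp_rot: [-3.141, -0.011, 0.162]
ft_force: [17.8, 5.4, 1.7]
opening: 0.331
grip_force: 30.1
```

Request:
jog_arm([
  {"slide":[0,0,0],"turn":[0,0,0],"claw":45},
  {"slide":[0,0,0],"turn":[0,0,0],"claw":45},
  {"slide":[0,0,45],"turn":[0,0,0],"claw":45},
  {"slide":[-6.5,31,5],"turn":[8.55,1.43,0],"claw":45},
  {"slide":[-6.5,31,0],"turn":[8.55,1.43,0],"claw":45},
])

```text
t: 29.68
eef_pos: [587.7, 158.1, 109.1]
tcp_rot: [-2.834, -0.001, 0.165]
ft_force: [-0.0, 0.8, 0.2]
opening: 0.452
grip_force: 0.0
```

Request:
jog_arm([
  {"slide":[-6.5,31,0],"turn":[8.55,1.43,0],"claw":45},
  {"slide":[0,0,0],"turn":[0,0,0],"claw":45},
  {"slide":[0,0,0],"turn":[0,0,0],"claw":45},
])

```text
t: 30.05
eef_pos: [581.2, 187.4, 107.7]
tcp_rot: [-2.692, 0.001, 0.165]
ft_force: [0.5, 0.5, 0.0]
opening: 0.448
grip_force: 0.0
```

```bash
python3 - <<'E' 2>/dev/null
from roll import *
for i in range(2): print(*fit("side",0))
for i in range(2): print(*fit("side",-110))
print(*fit("top",-110));print(*fit("top",0));print(*fit("top",110))
E
```

```text
side 0 th 11.0 xe 478.6 cost 1.96 cen 0.9 wid 27.5
side 0 th 10.2 xe 478.5 cost 1.95 cen 1.1 wid 27.2
side -110 th -1.0 xe 477.9 cost 0.76 cen -1.5 wid 27.0
side -110 th -1.1 xe 477.9 cost 0.77 cen -1.5 wid 27.0
top -110 th -10.8 xe 476.9 cost 0.67 cen 1.8 wid 28.5
top 0 tan 0
top 110 tan 14
```

Request:
jog_arm([
  {"slide":[0,-3,0],"turn":[0,0,0],"claw":45},
  {"slide":[-0.8,11.6,-24.4],"turn":[0,0,0],"claw":45},
  {"slide":[-0.7,11.5,-24.3],"turn":[0,0,0],"claw":45},
  {"slide":[0,0,0],"turn":[0,0,0],"claw":20},
  {"slide":[0,0,0],"turn":[0,0,0],"claw":20},
])

```text
t: 31.02
eef_pos: [579.8, 208.2, 59.8]
tcp_rot: [-2.689, 0.001, 0.166]
ft_force: [0.1, -0.3, -0.6]
opening: 0.329
grip_force: 30.0
```

Request:
jog_arm([
  {"slide":[0,0,0],"turn":[0,0,0],"claw":20},
  {"slide":[0,0,0],"turn":[0,0,0],"claw":20},
  {"slide":[0,0,0],"turn":[0,0,0],"claw":20},
])

```text
t: 31.4
eef_pos: [579.7, 208.4, 59.5]
tcp_rot: [-2.689, 0.0, 0.165]
ft_force: [0.6, 0.6, -0.4]
opening: 0.324
grip_force: 30.0
```

Request:
jog_arm([
  {"slide":[0.3,-1.7,-0.6],"turn":[-10.36,-1.73,0],"claw":20},
  {"slide":[0.3,-1.8,-0.3],"turn":[-10.36,-1.73,0],"claw":20},
  {"slide":[0.3,-1.8,0],"turn":[-10.36,-1.73,0],"claw":20},
  {"slide":[0.3,-1.8,0.3],"turn":[-10.36,-1.73,0],"claw":20},
  {"slide":[0,0,0],"turn":[0,0,0],"claw":20},
])

```text
t: 32.02
eef_pos: [581.6, 202.5, 59.2]
tcp_rot: [2.858, -0.001, 0.17]
ft_force: [5.2, -5.1, 3.7]
opening: 0.329
grip_force: 30.0
```

```bash
python3 - <<'E' 2>/dev/null
from roll import *
s=state();print(s["joints"].round(2),s["tau"].round(0))
for i in range(2): print(*fit("top",110))
print(*fit("side",110))
E
```

```text
[ 0.35  0.7   1.68 -0.38  0.85  2.01] [  9. -63. -16.  -0.   1.   2.]
top 110 th 87.2 xe 510.9 cost 0.25 cen 2.1 wid 28.3
top 110 th 87.5 xe 522.8 cost 0.31 cen 2.4 wid 29.9
side 110 tan 0
```

Request:
jog_arm([
  {"slide":[0,0,0],"turn":[0,0,0],"claw":48},
  {"slide":[0,0,0],"turn":[0,0,0],"claw":48},
  {"slide":[-0.3,1.8,-0.3],"turn":[10.36,1.73,0],"claw":48},
  {"slide":[-0.3,1.8,0],"turn":[10.36,1.73,0],"claw":48},
  {"slide":[-0.3,1.8,0.3],"turn":[10.36,1.73,0],"claw":48},
])

```text
t: 32.8
eef_pos: [580.4, 207.0, 59.4]
tcp_rot: [-2.866, -0.002, 0.165]
ft_force: [-1.4, 1.7, -0.5]
opening: 0.483
grip_force: 0.0
```

Request:
jog_arm([
  {"slide":[-0.3,1.7,0.6],"turn":[10.36,1.73,0],"claw":48},
  {"slide":[0,0,0],"turn":[0,0,0],"claw":48},
  {"slide":[0,0,0],"turn":[0,0,0],"claw":20},
  {"slide":[0,0,0],"turn":[0,0,0],"claw":20},
  {"slide":[0,0,0],"turn":[0,0,0],"claw":20},
])

```text
t: 33.42
eef_pos: [579.4, 209.2, 59.5]
tcp_rot: [-2.69, 0.0, 0.167]
ft_force: [0.5, -2.0, 1.6]
opening: 0.328
grip_force: 30.0
```

Request:
jog_arm([
  {"slide":[0,0,0],"turn":[0,0,0],"claw":20},
  {"slide":[0.3,-1.7,-0.6],"turn":[-10.36,-1.73,0],"claw":20},
  {"slide":[0.3,-1.8,-0.3],"turn":[-10.36,-1.73,0],"claw":20},
  {"slide":[0.3,-1.8,0],"turn":[-10.36,-1.73,0],"claw":20},
  {"slide":[0.3,-1.8,0.3],"turn":[-10.36,-1.73,0],"claw":20},
])

```text
t: 34.05
eef_pos: [581.3, 201.9, 59.4]
tcp_rot: [2.855, -0.003, 0.165]
ft_force: [-0.2, 0.2, -1.4]
opening: 0.327
grip_force: 30.0
```

```bash
python3 - <<'E' 2>/dev/null
from roll import *
s=state();print(s["eef_pos"],s["opening"],s["ft_force"].round(1),s["tcp_rot"])
print(*fit("top",110))
print(*fit("side",110))
r=cam("top");cv2.imwrite("pics/m7.png",cv2.resize(r["frame"][170:240,165:265],(700,490),interpolation=cv2.INTER_CUBIC))
E
```

```text
[581.27081056 201.85858409  59.4105512 ] 0.3273072652355223 [-0.2  0.2 -1.4] [ 2.85538916e+00 -2.68313986e-03  1.65120367e-01]
top 110 tan 14
side 110 tan 0
```

View pics/m7.png

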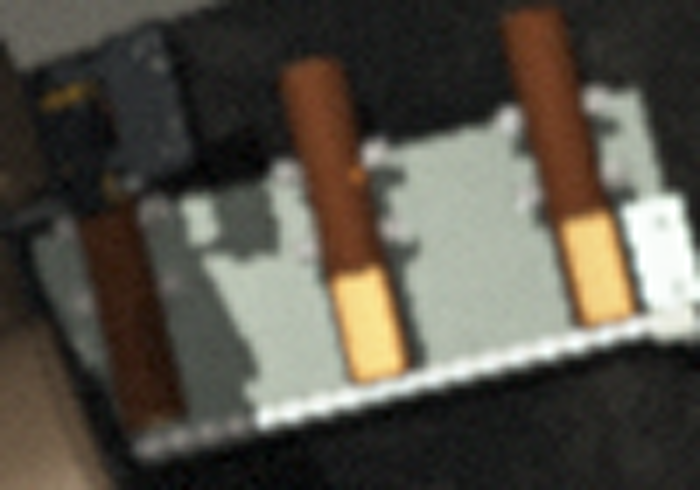

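Request:
jog_arm([
  {"slide":[0,0,0],"turn":[0,0,0],"claw":48},
  {"slide":[0,0,0],"turn":[0,0,0],"claw":48},
  {"slide":[-0.3,1.8,-0.3],"turn":[10.36,1.73,0],"claw":48},
  {"slide":[-0.3,1.8,0],"turn":[10.36,1.73,0],"claw":48},
  {"slide":[-0.3,1.8,0.3],"turn":[10.36,1.73,0],"claw":48},
])

```text
t: 34.83
eef_pos: [580.5, 206.9, 59.4]
tcp_rot: [-2.865, -0.002, 0.165]
ft_force: [-0.3, 0.9, -1.2]
opening: 0.479
grip_force: 0.0
```

Request:
jog_arm([
  {"slide":[-0.3,1.2,0.6],"turn":[10.36,1.73,0],"claw":48},
  {"slide":[0,0,0],"turn":[0,0,0],"claw":48},
  {"slide":[0,0,0],"turn":[0,0,0],"claw":20},
  {"slide":[0,0,0],"turn":[0,0,0],"claw":20},
  {"slide":[0,0,0],"turn":[0,0,0],"claw":20},
])

```text
t: 35.45
eef_pos: [579.3, 208.8, 59.5]
tcp_rot: [-2.69, 0.001, 0.167]
ft_force: [-1.4, -0.0, 1.2]
opening: 0.331
grip_force: 30.0
```

Request:
jog_arm([
  {"slide":[0,0,0],"turn":[0,0,0],"claw":20},
  {"slide":[0.3,-1.7,-0.6],"turn":[-10.36,-1.73,0],"claw":20},
  {"slide":[0.3,-1.8,-0.3],"turn":[-10.36,-1.73,0],"claw":20},
  {"slide":[0.3,-1.8,0],"turn":[-10.36,-1.73,0],"claw":20},
  {"slide":[0.3,-1.8,0.3],"turn":[-10.36,-1.73,0],"claw":20},
])

```text
t: 36.08
eef_pos: [581.3, 201.5, 59.5]
tcp_rot: [2.856, -0.003, 0.165]
ft_force: [-0.9, 0.7, -2.3]
opening: 0.332
grip_force: 30.0
```

Request:
jog_arm([
  {"slide":[0.2,-1.5,0.5],"turn":[-8,-1.33,0],"claw":20},
  {"slide":[0,0,0],"turn":[0,0,0],"claw":20},
])

```text
t: 36.33
eef_pos: [581.3, 200.8, 59.2]
tcp_rot: [2.718, -0.0, 0.169]
ft_force: [1.7, -2.1, 5.3]
opening: 0.326
grip_force: 30.0
```

```bash
python3 - <<'E' 2>/dev/null
from roll import *
s=state();print(s["eef_pos"],s["opening"],s["ft_force"].round(1),s["tcp_rot"])
print(*fit("top",110)); print(*fit("side",110))
E
```

```text
[581.29908153 200.83374212  59.21300684] 0.3262850142643017 [ 1.7 -2.1  5.3] [ 2.71779895e+00 -1.35902504e-04  1.68913147e-01]
top 110 tan 0
side 110 tan 0
```

Request:
jog_arm([
  {"slide":[0,0,0],"turn":[0,0,0],"claw":48},
  {"slide":[0,0,0],"turn":[0,0,0],"claw":48},
  {"slide":[-0.3,1.7,-0.5],"turn":[9.86,1.65,0],"claw":48},
  {"slide":[-0.3,1.7,-0.3],"turn":[9.86,1.65,0],"claw":48},
  {"slide":[-0.3,1.7,0],"turn":[9.86,1.65,0],"claw":48},
])

```text
t: 37.05
eef_pos: [580.7, 204.5, 59.0]
tcp_rot: [-3.034, -0.002, 0.165]
ft_force: [-1.6, 0.7, 0.0]
opening: 0.477
grip_force: 0.0
```

Request:
jog_arm([
  {"slide":[-0.3,1.7,0.3],"turn":[9.86,1.65,0],"claw":48},
  {"slide":[-0.3,1.3,0.5],"turn":[9.86,1.65,0],"claw":48},
  {"slide":[0,0,0],"turn":[0,0,0],"claw":20},
  {"slide":[0,0,0],"turn":[0,0,0],"claw":20},
  {"slide":[0,0,0],"turn":[0,0,0],"claw":20},
])

```text
t: 37.67
eef_pos: [579.5, 208.2, 59.4]
tcp_rot: [-2.694, 0.0, 0.167]
ft_force: [1.4, -1.8, 1.7]
opening: 0.334
grip_force: 30.0
```

Request:
jog_arm([
  {"slide":[0,0,0],"turn":[0,0,0],"claw":20},
  {"slide":[0.3,-1.7,-0.6],"turn":[-10.36,-1.73,0],"claw":20},
  {"slide":[0.3,-1.8,-0.3],"turn":[-10.36,-1.73,0],"claw":20},
  {"slide":[0.3,-1.8,0],"turn":[-10.36,-1.73,0],"claw":20},
  {"slide":[0.3,-1.8,0.3],"turn":[-10.36,-1.73,0],"claw":20},
])

```text
t: 38.3
eef_pos: [581.3, 201.3, 59.6]
tcp_rot: [2.853, -0.003, 0.166]
ft_force: [-0.5, -0.1, -1.5]
opening: 0.331
grip_force: 30.0
```

Request:
jog_arm([
  {"slide":[0.2,-1.5,0.5],"turn":[-8,-1.33,0],"claw":20},
  {"slide":[0,0,0],"turn":[0,0,0],"claw":20},
])

```text
t: 38.55
eef_pos: [581.1, 200.4, 59.3]
tcp_rot: [2.715, 0.0, 0.169]
ft_force: [1.2, -0.1, 6.0]
opening: 0.332
grip_force: 29.9
```

```bash
python3 - <<'E' 2>/dev/null
from roll import *
s=state();print(s["eef_pos"],s["opening"],s["ft_force"].round(1),s["tcp_rot"])
print(*fit("top",110)); print(*fit("side",110))
E
```

```text
[581.05182914 200.43203555  59.25475444] 0.3321721281542255 [ 1.2 -0.1  6. ] [2.71466166e+00 1.50060953e-04 1.69416087e-01]
top 110 th -68.8 xe 484.0 cost 2.22 cen 1.1 wid 28.3
side 110 tan 0
```

Request:
jog_arm([
  {"slide":[0,0,0],"turn":[0,0,0],"claw":48},
  {"slide":[0,0,0],"turn":[0,0,0],"claw":48},
  {"slide":[-0.3,1.7,-0.5],"turn":[9.86,1.65,0],"claw":48},
  {"slide":[-0.3,1.7,-0.3],"turn":[9.86,1.65,0],"claw":48},
  {"slide":[-0.3,1.7,0],"turn":[9.86,1.65,0],"claw":48},
])

```text
t: 39.28
eef_pos: [580.8, 204.0, 58.7]
tcp_rot: [-3.037, -0.002, 0.165]
ft_force: [-0.4, -0.0, -1.6]
opening: 0.48
grip_force: 0.0
```

Request:
jog_arm([
  {"slide":[-0.3,1.7,0.3],"turn":[9.86,1.65,0],"claw":48},
  {"slide":[-0.3,1.3,0.5],"turn":[9.86,1.65,0],"claw":48},
  {"slide":[0,0,0],"turn":[0,0,0],"claw":20},
  {"slide":[0,0,0],"turn":[0,0,0],"claw":20},
  {"slide":[0,0,0],"turn":[0,0,0],"claw":20},
])

```text
t: 39.9
eef_pos: [579.4, 207.9, 59.5]
tcp_rot: [-2.696, 0.001, 0.167]
ft_force: [1.9, 0.4, 4.0]
opening: 0.331
grip_force: 29.9
```

Request:
jog_arm([
  {"slide":[0,0,0],"turn":[0,0,0],"claw":20},
  {"slide":[0.3,-1.7,-0.6],"turn":[-10.36,-1.73,0],"claw":20},
  {"slide":[0.3,-1.8,-0.3],"turn":[-10.36,-1.73,0],"claw":20},
  {"slide":[0.3,-1.8,0],"turn":[-10.36,-1.73,0],"claw":20},
  {"slide":[0.3,-1.8,0.3],"turn":[-10.36,-1.73,0],"claw":20},
])

```text
t: 40.52
eef_pos: [581.4, 201.2, 59.6]
tcp_rot: [2.851, -0.004, 0.166]
ft_force: [-2.6, 2.8, -1.7]
opening: 0.331
grip_force: 30.0
```

Request:
jog_arm([
  {"slide":[0.2,-1.5,0.5],"turn":[-8,-1.33,0],"claw":20},
  {"slide":[0,0,0],"turn":[0,0,0],"claw":20},
  {"slide":[0,0,0],"turn":[0,0,0],"claw":48},
  {"slide":[0,0,0],"turn":[0,0,0],"claw":48},
])

```text
t: 41.02
eef_pos: [580.9, 198.3, 58.9]
tcp_rot: [2.715, 0.001, 0.165]
ft_force: [2.5, -0.7, 0.5]
opening: 0.463
grip_force: 0.7
```

```bash
python3 - <<'E' 2>/dev/null
from roll import *
s=state();print(s["eef_pos"],s["opening"],s["ft_force"].round(1),s["tcp_rot"])
for by in (-110,0,110): print(*fit("top",by)); print(*fit("side",by))
E
```

```text
[580.91351346 198.28661621  58.88461264] 0.4631481407888574 [ 2.5 -0.7  0.5] [2.71533105e+00 8.94177065e-04 1.64847759e-01]
top -110 th -9.0 xe 477.0 cost 0.44 cen 1.9 wid 26.2
side -110 th 366.2 xe 466.4 cost 0.78 cen -0.7 wid 48.0
top 0 th -0.0 xe 477.9 cost 0.58 cen 2.0 wid 25.9
side 0 th 9.5 xe 479.6 cost 0.96 cen -0.5 wid 24.9
top 110 th -22.2 xe 487.0 cost 1.33 cen 1.6 wid 29.3
side 110 th 44.8 xe 483.9 cost 11.25 cen 1.1 wid 28.7
```

Request:
jog_arm([
  {"slide":[2.4,2.4,-0.6],"turn":[10.48,1.75,0],"claw":48},
  {"slide":[2.4,2.4,-0.2],"turn":[10.48,1.75,0],"claw":48},
  {"slide":[2.4,2.4,0.1],"turn":[10.48,1.75,0],"claw":48},
  {"slide":[2.4,2.5,0.3],"turn":[10.48,1.75,0],"claw":48},
  {"slide":[0,0,0],"turn":[0,0,0],"claw":20},
])

```text
t: 41.95
eef_pos: [590.7, 205.9, 57.8]
tcp_rot: [-2.826, 0.003, 0.162]
ft_force: [-0.0, -1.0, -0.5]
opening: 0.424
grip_force: 0.0
```

Request:
jog_arm([
  {"slide":[0,0,0],"turn":[0,0,0],"claw":20},
  {"slide":[0,0,0],"turn":[0,0,0],"claw":20},
  {"slide":[0,0,0],"turn":[0,0,0],"claw":20},
  {"slide":[0.3,-1.5,-0.3],"turn":[-8.87,-1.49,0],"claw":20},
  {"slide":[0.3,-1.5,-0.2],"turn":[-8.87,-1.49,0],"claw":20},
])

```text
t: 42.58
eef_pos: [591.2, 205.5, 58.5]
tcp_rot: [3.138, -0.0, 0.165]
ft_force: [-0.4, -0.8, -1.0]
opening: 0.33
grip_force: 29.9
```

Request:
jog_arm([
  {"slide":[-3,-0.5,0],"turn":[0,0,0],"claw":20},
  {"slide":[-3,-0.5,0],"turn":[0,0,0],"claw":20},
  {"slide":[0,0,0],"turn":[0,0,0],"claw":20},
])

```text
t: 42.95
eef_pos: [584.6, 204.6, 58.1]
tcp_rot: [-3.139, 0.002, 0.165]
ft_force: [0.1, 4.1, 3.3]
opening: 0.33
grip_force: 29.9
```

Request:
jog_arm([
  {"slide":[-2,-0.3,0],"turn":[0,0,0],"claw":20},
  {"slide":[0,0,0],"turn":[0,0,0],"claw":20},
])

```text
t: 43.2
eef_pos: [583.5, 204.3, 58.3]
tcp_rot: [-3.139, -0.0, 0.165]
ft_force: [1.9, 4.8, 3.0]
opening: 0.33
grip_force: 29.9
```

Request:
jog_arm([
  {"slide":[-2,-0.3,0],"turn":[0,0,0],"claw":20},
  {"slide":[0,0,0],"turn":[0,0,0],"claw":20},
])

```text
t: 43.45
eef_pos: [582.8, 204.1, 58.5]
tcp_rot: [-3.139, -0.003, 0.165]
ft_force: [7.4, 5.1, 0.7]
opening: 0.33
grip_force: 30.0
```

Request:
jog_arm([
  {"slide":[-2.5,-0.4,0],"turn":[0,0,0],"claw":20},
  {"slide":[0,0,0],"turn":[0,0,0],"claw":20},
])

```text
t: 43.7
eef_pos: [582.7, 203.8, 59.3]
tcp_rot: [-3.139, -0.009, 0.164]
ft_force: [17.3, 4.6, -0.2]
opening: 0.329
grip_force: 30.0
```

Request:
jog_arm([
  {"slide":[3,0.5,0],"turn":[0,0,0],"claw":48},
  {"slide":[0,0,0],"turn":[0,0,0],"claw":48},
  {"slide":[0,0,45],"turn":[0,0,0],"claw":48},
  {"slide":[0,0,45],"turn":[0,0,0],"claw":20},
  {"slide":[0,0,0],"turn":[0,0,0],"claw":0},
])

```text
t: 44.32
eef_pos: [582.2, 203.8, 150.8]
tcp_rot: [-3.14, -0.003, 0.165]
ft_force: [-0.4, -0.2, -0.2]
opening: 0.327
grip_force: 0.0
```

```bash
python3 - <<'E' 2>/dev/null
from roll import *
s=state();print(s["eef_pos"],s["opening"],s["ft_force"].round(1),s["tcp_rot"])
for by in (-110,0,110): print(*fit("top",by)); print(*fit("side",by))
a=np.mean([cam("top")["frame"].astype(float) for i in range(4)],0)
b=np.mean([cam("side")["frame"].astype(float) for i in range(4)],0)
a=cv2.resize(a[190:235,170:265],(800,379),interpolation=cv2.INTER_CUBIC)
b=cv2.resize(b[180:250,210:280],(220,220),interpolation=cv2.INTER_CUBIC);b=np.hstack([b,np.zeros((220,580,3))])
cv2.imwrite("pics/m8.png",cv2.convertScaleAbs(np.vstack([a,b]),alpha=1.4))
E
```

```text
[582.20433254 203.76523165 150.81631936] 0.326717177115036 [-0.4 -0.2 -0.2] [-3.13980012e+00 -2.86614093e-03  1.65184551e-01]
top -110 th -9.0 xe 477.0 cost 0.47 cen 1.9 wid 26.2
side -110 th 3.0 xe 478.3 cost 1.04 cen -2.0 wid 26.6
top 0 th 4.3 xe 476.9 cost 5.13 cen -1.5 wid 18.8
side 0 th 7.5 xe 481.2 cost 2.8 cen -0.6 wid 29.0
top 110 tan 0
side 110 th 46.1 xe 482.8 cost 8.77 cen 0.8 wid 29.5
```

View pics/m8.png

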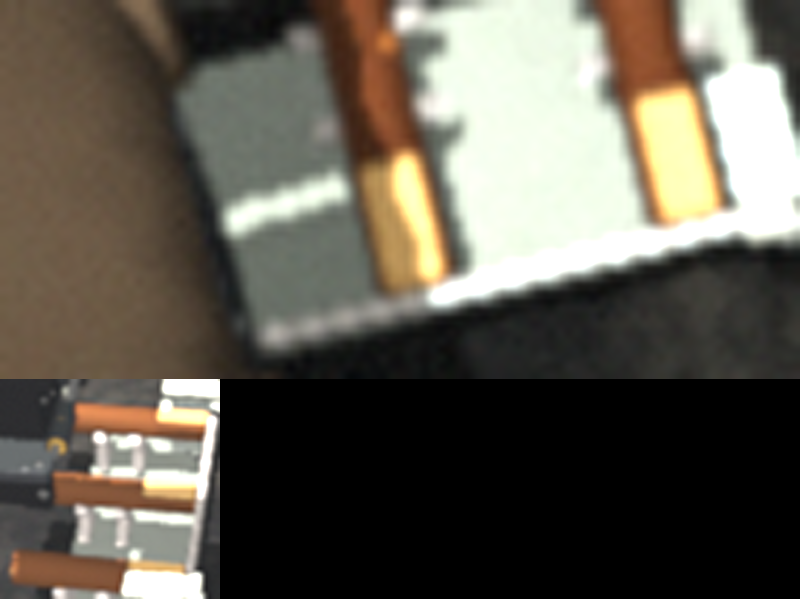

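Request:
jog_arm([
  {"slide":[-29,-42,0],"turn":[0,0,0],"claw":0},
  {"slide":[-29,-42,0],"turn":[0,0,0],"claw":0},
  {"slide":[-30,-42.5,-20],"turn":[0,0,0],"claw":0},
  {"slide":[0,0,-32],"turn":[0,0,0],"claw":0},
  {"slide":[0,0,-10],"turn":[0,0,0],"claw":0},
])

```text
t: 45.65
eef_pos: [493.1, 76.8, 85.0]
tcp_rot: [-3.14, 0.003, 0.164]
ft_force: [0.2, -0.9, 1.0]
opening: 0.006
grip_force: 0.0
```

Request:
jog_arm([
  {"slide":[0,0,-4],"turn":[0,0,0],"claw":0},
  {"slide":[0,0,0],"turn":[0,0,0],"claw":0},
])

```text
t: 45.9
eef_pos: [493.9, 77.5, 82.3]
tcp_rot: [-3.14, 0.001, 0.166]
ft_force: [0.2, -0.0, 0.1]
opening: 0.007
grip_force: 0.0
```

Request:
jog_arm([
  {"slide":[0,0,-3],"turn":[0,0,0],"claw":0},
  {"slide":[0,0,0],"turn":[0,0,0],"claw":0},
])

```text
t: 46.15
eef_pos: [493.7, 77.3, 79.2]
tcp_rot: [-3.14, 0.001, 0.166]
ft_force: [-0.2, 0.2, 0.4]
opening: 0.004
grip_force: 0.0
```

Request:
jog_arm([
  {"slide":[0,0,-2],"turn":[0,0,0],"claw":0},
  {"slide":[0,0,0],"turn":[0,0,0],"claw":0},
])

```text
t: 46.4
eef_pos: [493.2, 77.1, 77.0]
tcp_rot: [-3.14, 0.002, 0.165]
ft_force: [-2.3, -1.0, 3.6]
opening: 0.003
grip_force: 1.6
```

Request:
jog_arm([
  {"slide":[0,0,-2],"turn":[0,0,0],"claw":0},
  {"slide":[0,0,0],"turn":[0,0,0],"claw":0},
])

```text
t: 46.65
eef_pos: [493.0, 77.0, 74.8]
tcp_rot: [-3.14, 0.002, 0.165]
ft_force: [-4.3, -1.4, 4.4]
opening: 0.003
grip_force: 2.2
```

Request:
jog_arm([
  {"slide":[0,0,-2],"turn":[0,0,0],"claw":0},
  {"slide":[0,0,0],"turn":[0,0,0],"claw":0},
])

```text
t: 46.9
eef_pos: [493.0, 77.0, 73.0]
tcp_rot: [-3.14, 0.002, 0.165]
ft_force: [-4.9, -1.0, 6.5]
opening: 0.004
grip_force: 3.7
```

```bash
python3 - <<'E'
from h import *
s=state();print(s["eef_pos"],s["ft_force"].round(1),s["moment"].round(2))
E
```

```text
[492.9892266   77.01399084  72.9591317 ] [-4.9 -1.   6.5] [-0.24  0.87 -0.01]
```

Request:
jog_arm([
  {"slide":[0,0,10],"turn":[0,0,0],"claw":0},
  {"slide":[0,0,50],"turn":[0,0,0],"claw":20},
  {"slide":[0,-20,55],"turn":[0,0,0],"claw":40},
  {"slide":[-10,-50,35],"turn":[0,0,0],"claw":50},
  {"slide":[-10,-55,20],"turn":[0,0,0],"claw":50},
])

```text
t: 47.52
eef_pos: [473.8, -49.0, 245.5]
tcp_rot: [3.141, -0.002, 0.167]
ft_force: [0.8, -0.1, 0.4]
opening: 0.371
grip_force: 0.0
```

Request:
jog_arm([
  {"slide":[-10,-60,0],"turn":[0,0,0],"claw":50},
  {"slide":[-10,-60,0],"turn":[0,0,0],"claw":50},
  {"slide":[-15,-60,0],"turn":[0,0,0],"claw":50},
  {"slide":[-15,-60,0],"turn":[0,0,0],"claw":50},
  {"slide":[-15,-60,0],"turn":[0,0,0],"claw":50},
])

```text
t: 48.15
eef_pos: [407.9, -350.1, 243.7]
tcp_rot: [3.142, 0.0, 0.165]
ft_force: [1.6, 0.3, 0.2]
opening: 0.499
grip_force: 0.0
```

Request:
jog_arm([
  {"slide":[-15,-60,0],"turn":[0,0,0],"claw":50},
  {"slide":[-15,-50,0],"turn":[0,0,0],"claw":50},
  {"slide":[0,0,0],"turn":[0,0,0],"claw":50},
])

```text
t: 48.52
eef_pos: [377.3, -461.0, 242.8]
tcp_rot: [-3.141, 0.001, 0.162]
ft_force: [-0.3, 0.9, 0.0]
opening: 0.499
grip_force: 0.0
```

```bash
cat > prof.py <<'E'
from look import *
def prof(c,by,n=4,show=True):
    rs=[cam(c) for _ in range(n)];r=rs[0];f=np.mean([q["frame"].astype(float) for q in rs],0).astype(np.float32);C=-r["R"].T@r["t"]
    A0=(by-5.4)*ey+68*ez;v=C-(A0+512*ex);v-=v@ex*ex;v/=np.linalg.norm(v);w=np.cross(v,ex);w*=np.sign(w@ey)
    up=np.degrees(np.arctan2(v@ey,v@ez)); W=np.arange(-26,26.1,1.); out={}
    for nm,U,h in(("face",np.arange(484,522,2.),11),("near",np.arange(530,541,2.),0),("far",np.arange(600,630,2.),0)):
        P=A0+h*v*np.cos(0)+U[:,None,None]*ex+W[None,:,None]*w; q=proj(r,P.reshape(-1,3)).astype(np.float32)
        s=cv2.remap(f,q[:,0].reshape(len(U),-1),q[:,1].reshape(len(U),-1),cv2.INTER_LINEAR).mean(0)
        out[nm]=s
    return up,W,out
if __name__=="__main__":
    for c in("top","side"):
        for by in(-110,0,110):
            up,W,o=prof(c,by);print(c,by,"view",round(up,1))
            for k in o:
                print(k,"R-B",(o[k][:,2]-o[k][:,0]).astype(int).tolist())
                if k=="face":print("   G",o[k][:,1].astype(int).tolist())
E
python3 prof.py
```

```text
top -110 view 2.2
face R-B [0, 0, 0, -1, -2, -3, -4, -3, 0, 8, 23, 43, 64, 84, 101, 110, 113, 110, 106, 103, 100, 98, 97, 97, 97, 98, 98, 98, 99, 100, 101, 103, 105, 108, 111, 113, 112, 105, 94, 79, 62, 45, 31, 20, 13, 9, 7, 5, 5, 5, 5, 5, 5]
   G [254, 254, 254, 254, 251, 242, 225, 200, 171, 144, 122, 113, 117, 133, 154, 176, 196, 212, 222, 228, 231, 232, 232, 232, 231, 231, 230, 230, 229, 228, 228, 226, 223, 218, 209, 195, 176, 153, 130, 112, 103, 103, 113, 129, 148, 167, 182, 192, 197, 200, 202, 202, 202]
near R-B [2, 1, 1, 1, 0, 0, 1, 2, 4, 7, 12, 19, 28, 38, 49, 58, 65, 71, 75, 78, 79, 81, 81, 82, 83, 83, 83, 83, 83, 84, 84, 85, 85, 84, 82, 79, 76, 72, 65, 58, 50, 41, 32, 24, 16, 11, 7, 5, 3, 3, 3, 4, 4]
far R-B [3, 3, 3, 3, 3, 3, 5, 7, 11, 17, 23, 32, 40, 48, 54, 60, 64, 68, 71, 74, 76, 78, 80, 82, 83, 84, 85, 85, 85, 84, 83, 81, 79, 77, 75, 73, 69, 65, 60, 54, 47, 39, 30, 21, 14, 8, 4, 1, 0, 0, 0, 0, 0]
top 0 view -1.7
face R-B [5, 5, 5, 4, 4, 4, 3, 3, 4, 7, 13, 23, 37, 56, 75, 93, 106, 112, 113, 109, 104, 99, 96, 94, 92, 92, 92, 93, 94, 94, 95, 96, 97, 98, 100, 103, 107, 110,
[... 3662 characters left out ...]
 4, 3]
   G [201, 202, 202, 201, 200, 199, 199, 199, 201, 205, 211, 217, 223, 229, 233, 235, 236, 236, 237, 237, 238, 239, 242, 244, 245, 246, 246, 246, 246, 245, 243, 241, 240, 240, 240, 243, 246, 247, 248, 249, 248, 243, 235, 220, 197, 172, 151, 137, 129, 125, 126, 128, 129]
near R-B [6, 6, 6, 6, 6, 6, 6, 8, 10, 14, 26, 37, 48, 62, 76, 87, 92, 97, 97, 93, 89, 81, 71, 62, 59, 56, 53, 52, 52, 51, 49, 47, 45, 43, 40, 38, 35, 32, 29, 25, 21, 19, 18, 15, 12, 10, 7, 6, 5, 4, 4, 4, 4]
far R-B [0, 0, -1, -1, -2, -1, 1, 9, 21, 34, 50, 65, 78, 85, 91, 96, 99, 101, 102, 104, 104, 104, 103, 102, 100, 98, 95, 93, 90, 87, 84, 80, 77, 73, 70, 66, 62, 57, 52, 47, 40, 31, 22, 13, 7, 3, 0, 0, 0, 0, 0, 0, 0]
```

Request:
jog_arm([
  {"slide":[15,50,0],"turn":[0,0,0],"claw":50},
  {"slide":[15,50,0],"turn":[0,0,0],"claw":50},
  {"slide":[15,50,0],"turn":[0,0,0],"claw":50},
  {"slide":[15,50,0],"turn":[0,0,0],"claw":50},
  {"slide":[15,50,0],"turn":[0,0,0],"claw":50},
])

```text
t: 50.35
eef_pos: [453.8, -206.3, 243.1]
tcp_rot: [-3.141, 0.001, 0.165]
ft_force: [0.6, -0.3, -0.1]
opening: 0.501
grip_force: 0.0
```

Request:
jog_arm([
  {"slide":[25,50,0],"turn":[0,0,0],"claw":50},
  {"slide":[25,50,0],"turn":[0,0,0],"claw":50},
  {"slide":[25,50,0],"turn":[0,0,0],"claw":50},
  {"slide":[25,50,0],"turn":[0,0,0],"claw":50},
  {"slide":[25,50,0],"turn":[0,0,0],"claw":50},
])

```text
t: 50.98
eef_pos: [579.1, 43.9, 243.1]
tcp_rot: [-3.14, 0.001, 0.165]
ft_force: [1.3, -0.5, -0.2]
opening: 0.5
grip_force: 0.0
```

Request:
jog_arm([
  {"slide":[27,56,-40],"turn":[-3.94,-0.66,0],"claw":50},
  {"slide":[0,0,-50],"turn":[0,0,0],"claw":50},
  {"slide":[0,0,-30],"turn":[0,0,0],"claw":50},
  {"slide":[0,0,0],"turn":[0,0,0],"claw":50},
])

```text
t: 51.48
eef_pos: [600.4, 89.5, 127.2]
tcp_rot: [3.074, 0.005, 0.165]
ft_force: [0.0, -0.3, 1.0]
opening: 0.5
grip_force: 0.0
```

Request:
jog_arm([
  {"slide":[4,5.5,-10],"turn":[0,0,0],"claw":50},
  {"slide":[0,0,-20],"turn":[0,0,0],"claw":50},
  {"slide":[0,0,-22],"turn":[0,0,0],"claw":50},
  {"slide":[0,0,0],"turn":[0,0,0],"claw":20},
  {"slide":[0,0,0],"turn":[0,0,0],"claw":20},
])

```text
t: 52.1
eef_pos: [606.1, 95.0, 78.5]
tcp_rot: [3.073, -0.001, 0.165]
ft_force: [0.3, 0.3, 1.0]
opening: 0.341
grip_force: 0.1
```

Request:
jog_arm([
  {"slide":[0,0,0],"turn":[0,0,0],"claw":20},
  {"slide":[0,0,0],"turn":[0,0,0],"claw":20},
])

```text
t: 52.35
eef_pos: [606.0, 95.2, 78.0]
tcp_rot: [3.073, -0.001, 0.165]
ft_force: [2.9, 2.3, 1.4]
opening: 0.326
grip_force: 29.8
```

Request:
jog_arm([
  {"slide":[4,0.7,0],"turn":[0,0,0],"claw":20},
  {"slide":[0,0,-5],"turn":[0,0,0],"claw":20},
  {"slide":[0,0,0],"turn":[0,0,0],"claw":20},
])

```text
t: 52.72
eef_pos: [610.1, 96.0, 72.0]
tcp_rot: [3.073, -0.0, 0.165]
ft_force: [2.4, 3.8, 3.0]
opening: 0.326
grip_force: 30.0
```

Request:
jog_arm([
  {"slide":[0,0,-4],"turn":[0,0,0],"claw":20},
  {"slide":[0,0,-3],"turn":[0,0,0],"claw":20},
  {"slide":[0,0,0],"turn":[0,0,0],"claw":20},
])

```text
t: 53.1
eef_pos: [610.6, 96.5, 65.8]
tcp_rot: [3.074, -0.002, 0.165]
ft_force: [1.5, 7.7, 7.6]
opening: 0.328
grip_force: 30.0
```

Request:
jog_arm([
  {"slide":[0,0,-2],"turn":[0,0,0],"claw":20},
  {"slide":[0,0,0],"turn":[0,0,0],"claw":20},
])

```text
t: 53.35
eef_pos: [610.8, 96.6, 64.0]
tcp_rot: [3.074, -0.003, 0.165]
ft_force: [3.1, 8.0, 10.1]
opening: 0.329
grip_force: 30.0
```

```bash
cat > q.py <<'E'
from prof import *
def edge(s,W,lev=30):
    d=s[:,2]-s[:,0]; i=np.where(d>lev)[0]; a,b=i[0],i[-1]
    return W[a]-(d[a]-lev)/(d[a]-d[a-1]+1e-9) if a else -99, W[b]+(d[b]-lev)/(d[b]-d[b+1]+1e-9) if b<len(d)-1 else 99
import sys
for c,by in [(a.split(",")[0],int(a.split(",")[1])) for a in sys.argv[1:]]:
    up,W,o=prof(c,by,3);print(c,by,"view",round(up,1),"far",np.round(edge(o["far"],W),1),"near",np.round(edge(o["near"],W),1),"G",o["face"][::2,1].astype(int).tolist())
E
python3 q.py side,0 side,-110 top,110; python3 -c "
from h import *
s=state();print(s['eef_pos'],s['ft_force'],s['moment'])"
```

```text
[610.74291009  96.58942849  64.05196471] [2.57802919 8.18841644 9.74815572] [ 1.471074   -0.36338381 -0.12464291]Traceback (most recent call last):
  File "q.py", line 7, in <module>
    up,W,o=prof(c,by,3);print(c,by,"view",round(up,1),"far",np.round(edge(o["far"],W),1),"near",np.round(edge(o["near"],W),1),"G",o["face"][::2,1].astype(int).tolist())
                                                                     ~~~~^^^^^^^^^^^^
  File "q.py", line 3, in edge
    d=s[:,2]-s[:,0]; i=np.where(d>lev)[0]; a,b=i[0],i[-1]
                                               ~^^^
IndexError: index 0 is out of bounds for axis 0 with size 0
```

```bash
sed -i 's/d=s\[:,2\]-s\[:,0\]; i=np.where(d>lev)\[0\];/d=s[:,2]-s[:,0]; i=np.where(d>lev)[0]\n    if len(i)==0: return 0,0\n   /; ' q.py; sed -i 's/^    *a,b=i/    a,b=i/' q.py; sed -n 1,8p q.py
```

```text
from prof import *
def edge(s,W,lev=30):
    d=s[:,2]-s[:,0]; i=np.where(d>lev)[0]
    if len(i)==0: return 0,0
    a,b=i[0],i[-1]
    return W[a]-(d[a]-lev)/(d[a]-d[a-1]+1e-9) if a else -99, W[b]+(d[b]-lev)/(d[b]-d[b+1]+1e-9) if b<len(d)-1 else 99
import sys
for c,by in [(a.split(",")[0],int(a.split(",")[1])) for a in sys.argv[1:]]:
```

Request:
jog_arm([
  {"slide":[0,0,0],"turn":[0,0,0],"claw":48},
  {"slide":[0,0,0],"turn":[0,0,0],"claw":48},
  {"slide":[0,-1,-6],"turn":[0,0,0],"claw":48},
  {"slide":[0,0,0],"turn":[0,0,0],"claw":48},
])

```text
t: 54.0
eef_pos: [608.8, 94.3, 56.2]
tcp_rot: [3.073, 0.003, 0.165]
ft_force: [0.7, -0.2, -0.7]
opening: 0.474
grip_force: 0.0
```

```bash
python3 q.py side,0 side,-110 top,0 top,-110;  python3 -c "
from h import *
s=state();print(s['eef_pos'],s['ft_force'],s['moment'])"
```

```text
side 0 view 47.0 far [0 0] near [-14.5  14.7] G [134, 168, 190, 198, 195, 181, 161, 144, 137, 135, 134, 132, 126, 108, 86, 68, 60, 57, 53, 52, 59, 74, 94, 105, 109, 109, 109]
side -110 view 50.2 far [-12.2  -5.2] near [-16.8  13.9] G [115, 125, 134, 136, 151, 177, 213, 229, 235, 234, 228, 204, 162, 121, 93, 78, 68, 59, 54, 56, 68, 91, 115, 131, 138, 141, 140]
top 0 view -1.7 far [0 0] near [0 0] G [62, 64, 68, 72, 75, 76, 75, 76, 76, 76, 76, 76, 76, 77, 77, 77, 77, 77, 77, 77, 77, 77, 77, 77, 78, 78, 77]
top -110 view 2.2 far [-14.8  15.4] near [-13.6  16. ] G [252, 251, 244, 210, 153, 108, 103, 137, 177, 202, 212, 215, 214, 212, 210, 208, 202, 188, 157, 115, 90, 99, 131, 162, 177, 181, 178]
[609.32552764  94.66683948  57.16891928] [ 0.06878642 -0.25631045  0.24420019] [0.11052524 0.01621042 0.01907775]
```

Request:
jog_arm([
  {"slide":[2,0.8,1],"turn":[0,0,0],"claw":20},
  {"slide":[0,0,0],"turn":[0,0,0],"claw":20},
  {"slide":[0,0,0],"turn":[0,0,0],"claw":20},
  {"slide":[0,0,0],"turn":[0,0,0],"claw":20},
])

```text
t: 55.1
eef_pos: [611.8, 96.0, 58.5]
tcp_rot: [3.074, -0.0, 0.165]
ft_force: [1.9, 5.1, 3.5]
opening: 0.329
grip_force: 29.9
```

Request:
jog_arm([
  {"slide":[-3,-0.5,0],"turn":[0,0,0],"claw":20},
  {"slide":[0,0,0],"turn":[0,0,0],"claw":20},
])

```text
t: 55.35
eef_pos: [609.1, 95.5, 58.7]
tcp_rot: [3.073, -0.001, 0.165]
ft_force: [3.1, 5.9, 3.0]
opening: 0.335
grip_force: 29.9
```

Request:
jog_arm([
  {"slide":[-2,-0.3,0],"turn":[0,0,0],"claw":20},
  {"slide":[0,0,0],"turn":[0,0,0],"claw":20},
])

```text
t: 55.6
eef_pos: [607.6, 95.3, 58.9]
tcp_rot: [3.073, -0.002, 0.165]
ft_force: [4.7, 6.1, 3.4]
opening: 0.33
grip_force: 29.9
```

Request:
jog_arm([
  {"slide":[-2,-0.3,0],"turn":[0,0,0],"claw":20},
  {"slide":[0,0,0],"turn":[0,0,0],"claw":20},
])

```text
t: 55.85
eef_pos: [607.6, 95.0, 59.3]
tcp_rot: [3.073, -0.007, 0.165]
ft_force: [11.2, 4.8, 1.3]
opening: 0.333
grip_force: 29.9
```

Request:
jog_arm([
  {"slide":[3,0.5,0],"turn":[0,0,0],"claw":48},
  {"slide":[0,0,0],"turn":[0,0,0],"claw":48},
  {"slide":[0,0,45],"turn":[0,0,0],"claw":48},
  {"slide":[-12,54,0],"turn":[0,0,0],"claw":48},
  {"slide":[-12,54,0],"turn":[0,0,0],"claw":48},
])

```text
t: 56.48
eef_pos: [582.9, 203.3, 103.4]
tcp_rot: [3.073, 0.001, 0.163]
ft_force: [0.5, -0.5, 0.7]
opening: 0.478
grip_force: 0.0
```

Request:
jog_arm([
  {"slide":[0,0,0],"turn":[0,0,0],"claw":48},
  {"slide":[0,0,0],"turn":[0,0,0],"claw":48},
])

```text
t: 56.72
eef_pos: [583.0, 202.5, 102.9]
tcp_rot: [3.073, 0.002, 0.166]
ft_force: [-0.6, 0.3, 0.4]
opening: 0.477
grip_force: 0.0
```

```bash
python3 q.py side,0 side,-110 side,110 top,0 top,-110
```

```text
side 0 view 47.0 far [-13.6  -2.4] near [-15.5  14.4] G [133, 166, 187, 195, 201, 211, 225, 234, 237, 238, 238, 238, 236, 219, 176, 126, 87, 67, 55, 51, 67, 105, 153, 186, 198, 189, 160]
side -110 view 50.2 far [5.2 8. ] near [-16.5  13.9] G [112, 118, 124, 129, 146, 175, 211, 228, 234, 233, 227, 203, 161, 120, 92, 77, 68, 59, 53, 55, 68, 90, 114, 130, 137, 139, 139]
side 110 view 43.3 far [-5.8 15.2] near [-13.4  10.5] G [117, 109, 108, 107, 109, 114, 123, 132, 136, 137, 138, 146, 155, 158, 171, 194, 226, 240, 248, 249, 248, 235, 198, 151, 129, 126, 129]
top 0 view -1.7 far [-15.2  14.1] near [-12.6  16.7] G [186, 181, 167, 139, 104, 78, 66, 82, 122, 169, 204, 221, 225, 226, 224, 222, 220, 217, 210, 190, 151, 105, 77, 71, 75, 79, 80]
top -110 view 2.2 far [-14.7  15.6] near [-13.6  16. ] G [252, 252, 244, 211, 154, 109, 103, 137, 177, 202, 212, 215, 215, 213, 210, 208, 203, 188, 157, 115, 91, 99, 131, 162, 177, 182, 182]
```

Request:
jog_arm([
  {"slide":[0,1.5,-15],"turn":[0,0,0],"claw":48},
  {"slide":[0,-1,-29],"turn":[0,0,0],"claw":48},
  {"slide":[0,0,0],"turn":[0,0,0],"claw":20},
  {"slide":[0,0,0],"turn":[0,0,0],"claw":20},
  {"slide":[0,0,0],"turn":[0,0,0],"claw":20},
])

```text
t: 58.1
eef_pos: [583.6, 203.5, 59.9]
tcp_rot: [3.073, 0.0, 0.165]
ft_force: [0.7, -0.5, -0.7]
opening: 0.335
grip_force: 29.9
```

Request:
jog_arm([
  {"slide":[0,0,0],"turn":[0,0,0],"claw":20},
  {"slide":[-0.2,1,0],"turn":[5.92,0.99,0],"claw":20},
  {"slide":[0,0,0],"turn":[0,0,0],"claw":20},
])

```text
t: 58.48
eef_pos: [583.7, 203.9, 59.7]
tcp_rot: [-3.104, 0.0, 0.163]
ft_force: [0.7, 3.4, -0.6]
opening: 0.328
grip_force: 30.0
```

Request:
jog_arm([
  {"slide":[-1.5,-0.25,0],"turn":[0,0,0],"claw":20},
  {"slide":[-1,-0.2,0],"turn":[0,0,0],"claw":20},
  {"slide":[0,0,0],"turn":[0,0,0],"claw":20},
])

```text
t: 58.85
eef_pos: [583.0, 204.5, 60.2]
tcp_rot: [-3.107, -0.005, 0.166]
ft_force: [9.9, 2.1, -0.5]
opening: 0.331
grip_force: 29.9
```

Request:
jog_arm([
  {"slide":[2,0.3,0],"turn":[0,0,0],"claw":48},
  {"slide":[0,0,0],"turn":[0,0,0],"claw":48},
  {"slide":[0,0,45],"turn":[0,0,0],"claw":48},
  {"slide":[8.2,-55,0],"turn":[-5.92,-0.99,0],"claw":48},
  {"slide":[8.2,-55,0],"turn":[0,0,0],"claw":48},
])

```text
t: 59.48
eef_pos: [598.8, 94.2, 104.6]
tcp_rot: [3.071, 0.001, 0.168]
ft_force: [1.0, 0.3, -0.2]
opening: 0.476
grip_force: 0.0
```

Request:
jog_arm([
  {"slide":[0,0,0],"turn":[0,0,0],"claw":48},
  {"slide":[0,0,0],"turn":[0,0,0],"claw":48},
])

```text
t: 59.72
eef_pos: [598.7, 94.3, 104.0]
tcp_rot: [3.073, 0.002, 0.165]
ft_force: [-0.0, -1.0, -1.1]
opening: 0.477
grip_force: 0.0
```

```bash
python3 q.py side,0 side,-110 top,110 top,0 top,-110
```

```text
side 0 view 47.0 far [-8.2 14.4] near [-12.2  15.1] G [133, 167, 189, 198, 196, 183, 161, 145, 138, 137, 137, 136, 133, 122, 100, 78, 63, 57, 53, 51, 55, 68, 87, 101, 107, 109, 108]
side -110 view 50.2 far [0 0] near [-16.5  13.9] G [112, 119, 124, 129, 146, 175, 211, 228, 234, 234, 227, 203, 161, 120, 92, 77, 68, 59, 53, 55, 68, 90, 114, 131, 138, 140, 139]
top 110 view -5.5 far [0 0] near [0 0] G [55, 55, 54, 55, 55, 55, 55, 55, 55, 55, 55, 56, 55, 55, 55, 55, 55, 55, 56, 56, 56, 55, 56, 55, 55, 56, 55]
top 0 view -1.7 far [-99.  -18.4] near [0 0] G [71, 64, 54, 44, 36, 33, 31, 32, 34, 37, 39, 41, 42, 44, 46, 48, 49, 50, 50, 50, 51, 51, 52, 52, 52, 53, 53]
top -110 view 2.2 far [-14.7  13.9] near [-13.5  16. ] G [252, 251, 244, 210, 153, 108, 103, 137, 176, 202, 212, 214, 213, 212, 210, 208, 202, 188, 157, 115, 91, 99, 131, 162, 176, 178, 169]
```

Request:
jog_arm([
  {"slide":[0,2,-15],"turn":[0,0,0],"claw":48},
  {"slide":[0,-1.2,-30],"turn":[0,0,0],"claw":48},
  {"slide":[0,0,0],"turn":[0,0,0],"claw":20},
  {"slide":[0,0,0],"turn":[0,0,0],"claw":20},
  {"slide":[0,0,0],"turn":[0,0,0],"claw":20},
])

```text
t: 61.1
eef_pos: [599.3, 95.1, 59.9]
tcp_rot: [3.073, 0.0, 0.165]
ft_force: [-0.4, 0.3, -2.0]
opening: 0.332
grip_force: 30.0
```

Request:
jog_arm([
  {"slide":[0,0,0],"turn":[0,0,0],"claw":20},
  {"slide":[-0.2,1.2,0],"turn":[6.9,1.15,0],"claw":20},
  {"slide":[0,0,0],"turn":[0,0,0],"claw":20},
])

```text
t: 61.48
eef_pos: [599.5, 95.4, 59.7]
tcp_rot: [-3.087, -0.0, 0.163]
ft_force: [1.9, 2.9, -0.0]
opening: 0.327
grip_force: 30.0
```

Request:
jog_arm([
  {"slide":[-1.5,-0.25,0],"turn":[0,0,0],"claw":20},
  {"slide":[-1,-0.2,0],"turn":[0,0,0],"claw":20},
  {"slide":[0,0,0],"turn":[0,0,0],"claw":20},
])

```text
t: 61.85
eef_pos: [598.6, 96.1, 60.1]
tcp_rot: [-3.091, -0.005, 0.166]
ft_force: [9.5, 0.6, 0.2]
opening: 0.327
grip_force: 30.0
```

Request:
jog_arm([
  {"slide":[2,0.3,0],"turn":[0,0,0],"claw":48},
  {"slide":[0,0,0],"turn":[0,0,0],"claw":48},
  {"slide":[0,0,45],"turn":[0,0,0],"claw":48},
  {"slide":[-8,-18,50],"turn":[-2.96,-0.5,0],"claw":48},
  {"slide":[-15,-40,45],"turn":[0,0,0],"claw":48},
])

```text
t: 62.48
eef_pos: [574.7, 38.7, 200.5]
tcp_rot: [3.141, 0.002, 0.168]
ft_force: [1.3, -0.6, 0.3]
opening: 0.483
grip_force: 0.0
```

Request:
jog_arm([
  {"slide":[-22,-52,20],"turn":[0,0,0],"claw":48},
  {"slide":[-22,-55,20],"turn":[0,0,0],"claw":48},
  {"slide":[-22,-56,0],"turn":[0,0,0],"claw":48},
  {"slide":[-22,-56,0],"turn":[0,0,0],"claw":48},
  {"slide":[-22,-56,0],"turn":[0,0,0],"claw":48},
])

```text
t: 63.1
eef_pos: [464.0, -238.4, 239.2]
tcp_rot: [-3.141, 0.002, 0.165]
ft_force: [1.3, -0.3, -0.5]
opening: 0.48
grip_force: 0.0
```

Request:
jog_arm([
  {"slide":[-22,-56,0],"turn":[0,0,0],"claw":48},
  {"slide":[-22,-56,0],"turn":[0,0,0],"claw":48},
  {"slide":[-22,-56,0],"turn":[0,0,0],"claw":48},
  {"slide":[-22,-56,0],"turn":[0,0,0],"claw":48},
  {"slide":[0,0,0],"turn":[0,0,0],"claw":48},
])

```text
t: 63.72
eef_pos: [375.2, -463.7, 238.3]
tcp_rot: [-3.14, 0.003, 0.161]
ft_force: [0.5, 0.6, 0.1]
opening: 0.481
grip_force: 0.0
```

```bash
python3 q.py side,0 side,-110 top,110 top,0 top,-110; python3 - <<'E'
from h import *
s=state();print(s["eef_pos"].round(1),s["tcp_rot"].round(3))
t=cam("top");f=t["frame"]
print("h",[(back(t,d["xy"],41).round(1).tolist(),round(d["conf"],2),np.round(d["xy"],1).tolist()) for d in look_for("panel_handle","top")])
g=(f.min(2)>150).astype(np.uint8);k=np.zeros_like(g);k[160:225,255:360]=1
n,l,st,ce=cv2.connectedComponentsWithStats(g*k)
print(st.tolist())
cv2.imwrite("pics/m9.png",cv2.resize(f[155:235,165:365],(800,320),interpolation=cv2.INTER_CUBIC))
E
```

```text
side 0 view 47.0 far [-16.7  15.2] near [-15.7  14.2] G [133, 166, 186, 195, 202, 213, 225, 231, 234, 235, 234, 229, 206, 160, 116, 87, 75, 64, 55, 54, 77, 119, 166, 192, 198, 186, 156]
side -110 view 50.2 far [-17.4  14.8] near [-16.5  13.9] G [112, 118, 123, 128, 146, 174, 211, 228, 234, 233, 226, 203, 161, 120, 92, 77, 68, 59, 53, 55, 68, 90, 114, 130, 137, 139, 138]
top 110 view -5.5 far [-14.7  16.2] near [-13.6  16.1] G [184, 150, 116, 95, 84, 78, 81, 112, 160, 206, 229, 235, 236, 235, 234, 233, 233, 230, 220, 193, 148, 105, 88, 103, 153, 209, 244]
top 0 view -1.7 far [-14.9  16.3] near [-13.9  16.5] G [205, 197, 176, 141, 106, 87, 94, 132, 180, 218, 232, 235, 235, 234, 232, 232, 230, 224, 207, 169, 135, 132, 159, 191, 205, 210, 210]
top -110 view 2.2 far [-15.3  16. ] near [-13.9  16.4] G [254, 254, 251, 225, 172, 123, 117, 155, 197, 222, 231, 232, 231, 230, 229, 228, 223, 208, 176, 130, 103, 113, 148, 181, 197, 202, 202]
[ 377.3 -460.9  239.1] [-3.14e+00  1.00e-03  1.65e-01]
h [([584.6, -215.8, 41.0], 0.94, [301.6, 185.1])]
[[0, 0, 512, 384, 195028], [269, 160, 8, 2, 10], [347, 160, 13, 31, 217], [262, 170, 80, 33, 1133], [255, 184, 11, 34, 215], [309, 224, 5, 1, 5]]
```

View pics/m9.png

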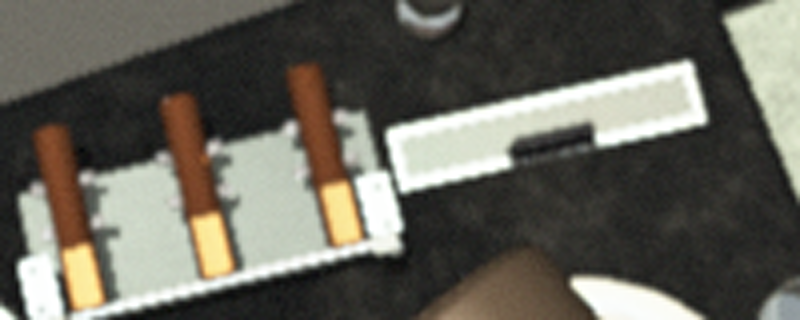

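```bash
cat > pan.py <<'E'
from h import *
def panel(z=8,box=(160,225,255,360)):
    t=cam("top");f=t["frame"];g=(f.min(2)>140).astype(np.uint8);k=np.zeros_like(g);k[box[0]:box[1],box[2]:box[3]]=1
    n,l,st,ce=cv2.connectedComponentsWithStats(g*k);i=1+np.argmax(st[1:,4])
    p=np.argwhere(l==i)[:,::-1];q=np.array([back(t,u,z)[:2] for u in p],np.float32)
    R=cv2.minAreaRect(q);B=cv2.boxPoints(R);print("rect",R,B.round(0).tolist())
    h=cv2.cvtColor(f,cv2.COLOR_BGR2GRAY);return t,R
if __name__=="__main__":
    t,R=panel()
    for c in("top","side"):
        r=cam(c)
        for z in(41,31): print(c,z,[(back(r,d["xy"],z).round(1).tolist(),round(d["conf"],2)) for d in look_for("panel_handle",c)])
    # handle dark blob top
    f=t["frame"].max(2);m=np.zeros_like(f);m[183:198,288:318]=1;d=((f<60)&(m>0))
    # keep dark pixels with bright neighbours: print bbox
    n,l,st,ce=cv2.connectedComponentsWithStats(d.astype(np.uint8));print(st.tolist(),ce.round(1).tolist(),[back(t,c,41).round(1).tolist() for c in ce])
E
python3 pan.py
```

```text
rect ((588.6954956054688, -217.6693572998047), (58.842132568359375, 279.2921142578125), 7.921197414398193) [[540.0, -83.0], [579.0, -360.0], [637.0, -352.0], [599.0, -75.0]]
top 41 [([589.9, -216.7, 41.0], 0.97)]
top 31 [([592.1, -217.9, 31.0], 0.97)]
side 41 [([589.5, -191.0, 41.0], 0.96)]
side 31 [([593.5, -204.1, 31.0], 0.96)]
[[0, 0, 512, 384, 196461], [293, 187, 20, 8, 64], [294, 192, 24, 6, 83]] [[255.5, 191.5], [303.2, 190.7], [308.2, 195.5]] [[576.3, -55.5, 41.0], [564.6, -219.0, 41.0], [546.3, -234.4, 41.0]]
```

```bash
python3 - <<'E'
from h import *
t=cam("top");s=cam("side")
def ray(r,u): 
    C=-r["R"].T@r["t"];d=r["R"].T@np.linalg.solve(r["mtx"],[u[0],u[1],1]);return C,d/np.linalg.norm(d)
C1,d1=ray(t,(305,275));C2,d2=ray(s,(345,120))
A=np.stack([d1,-d2],1);q=np.linalg.lstsq(A,C2-C1,rcond=None)[0];print((C1+d1*q[0]).round(),(C2+d2*q[1]).round())
for z in(0,100,150,200): print(z,[back(t,u,z).round() for u in((302,224),(258,268),(305,275))])
E
```

```text
[ 271. -166.  299.] [ 307. -164.  300.]
0 [array([ 456., -207.,    0.]), array([319., -41.,   0.]), array([ 281., -198.,    0.])]
100 [array([ 442., -196.,  100.]), array([313., -40., 100.]), array([ 278., -187.,  100.])]
150 [array([ 435., -190.,  150.]), array([310., -39., 150.]), array([ 276., -182.,  150.])]
200 [array([ 428., -184.,  200.]), array([308., -38., 200.]), array([ 274., -177.,  200.])]
```

Request:
jog_arm([
  {"slide":[22,26.8,0],"turn":[0,0,9.8],"claw":40},
  {"slide":[22,26.8,0],"turn":[0,0,9.8],"claw":40},
  {"slide":[22,26.8,0],"turn":[0,0,9.8],"claw":40},
  {"slide":[22,26.8,0],"turn":[0,0,9.8],"claw":40},
  {"slide":[22,26.8,0],"turn":[0,0,9.8],"claw":40},
])

```text
t: 65.65
eef_pos: [488.0, -326.0, 239.2]
tcp_rot: [-3.141, 0.001, 1.026]
ft_force: [-0.1, -1.3, 0.7]
opening: 0.401
grip_force: 0.0
```

Request:
jog_arm([
  {"slide":[22,26.8,-20],"turn":[0,0,9.8],"claw":40},
  {"slide":[22,26.8,-30],"turn":[0,0,9.8],"claw":40},
  {"slide":[22,26.8,-30],"turn":[0,0,9.8],"claw":40},
  {"slide":[19,26.8,-40],"turn":[0,0,10.1],"claw":40},
  {"slide":[0,0,0],"turn":[0,0,0],"claw":40},
])

```text
t: 66.28
eef_pos: [572.0, -217.6, 116.4]
tcp_rot: [-3.136, -0.002, 1.713]
ft_force: [-0.8, -0.6, 0.4]
opening: 0.4
grip_force: 0.0
```

Request:
jog_arm([
  {"slide":[0,0,-20],"turn":[0,0,0],"claw":40},
  {"slide":[0,0,0],"turn":[0,0,0],"claw":40},
])

```text
t: 66.53
eef_pos: [571.8, -220.3, 99.2]
tcp_rot: [-3.14, 0.001, 1.707]
ft_force: [-0.5, -0.6, 1.1]
opening: 0.397
grip_force: 0.0
```

```bash
python3 - <<'E'
from h import *
s=state();print(s["eef_pos"].round(1),s["tcp_rot"].round(3),s["joints"].round(2))
r=cam("side")
for z in(41,31): print(z,[(back(r,d["xy"],z).round(1).tolist(),round(d["conf"],2)) for d in look_for("panel_handle","side")])
cv2.imwrite("pics/m10.png",cv2.resize(r["frame"][120:220,210:330],(720,600),interpolation=cv2.INTER_CUBIC))
E
```

```text
[ 571.8 -220.3   99.2] [-3.140e+00  1.000e-03  1.707e+00] [-0.47  0.61  1.7  -0.    0.84 -0.61]
41 [([598.3, -196.3, 41.0], 0.97)]
31 [([602.4, -209.5, 31.0], 0.97)]
```

View pics/m10.png

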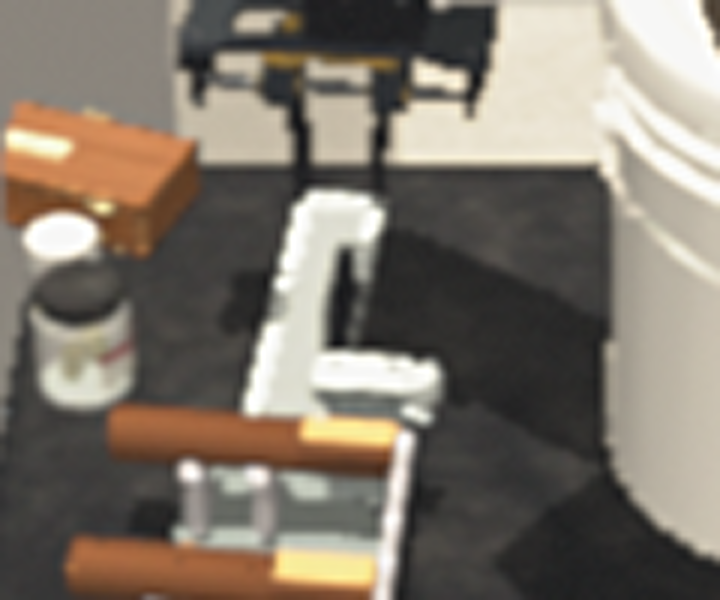

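```bash
python3 - <<'E'
from h import *
r=cam("side")
for z in(15,25,35): print(z,back(r,(268,169.5),z).round(1))
print(proj(r,[[571.8,-220.3,99.2],[571.8,-220.3,31],[572.4,-220,31]]).round(1))
t=cam("top")
# handle model in top: projected bbox of bar for centre guesses vs dark blob (293..313,187..195)
for dx in(-6,-3,0,3,6):
    c,s=np.cos(.138),np.sin(.138);P=[[572.4+dx+c*a-s*b,-220+s*a+c*b,z] for a in(-6,6) for b in(-35,35) for z in(8,41)]
    q=proj(t,P);print(dx,q.min(0).round(1),q.max(0).round(1),q.mean(0).round(1))
E
```

```text
15 [ 570.2 -232.3   15. ]
25 [ 566.6 -219.2   25. ]
35 [ 562.9 -206.    35. ]
[[266.6 152.5]
 [266.7 167.8]
 [266.5 167.8]]
-6 [292.3 186.3] [313.7 196. ] [302.9 191.2]
-3 [292.3 185.4] [313.6 195.1] [302.8 190.3]
0 [292.2 184.6] [313.5 194.3] [302.7 189.5]
3 [292.1 183.7] [313.4 193.5] [302.6 188.6]
6 [292.  182.9] [313.3 192.6] [302.5 187.8]
```

Request:
jog_arm([
  {"slide":[-3,0,-40],"turn":[0,0,0],"claw":40},
  {"slide":[0,0,-30],"turn":[0,0,0],"claw":40},
  {"slide":[0,0,-16],"turn":[0,0,0],"claw":40},
  {"slide":[0,0,0],"turn":[0,0,0],"claw":40},
])

```text
t: 67.28
eef_pos: [569.2, -219.8, 12.8]
tcp_rot: [-3.14, 0.001, 1.71]
ft_force: [-0.0, 0.4, 0.4]
opening: 0.402
grip_force: 0.0
```

Request:
jog_arm([
  {"slide":[0,0,0],"turn":[0,0,0],"claw":5},
  {"slide":[0,0,0],"turn":[0,0,0],"claw":5},
  {"slide":[0,0,0],"turn":[0,0,0],"claw":5},
  {"slide":[0,0,0],"turn":[0,0,0],"claw":5},
  {"slide":[0,0,0],"turn":[0,0,0],"claw":5},
])

```text
t: 67.9
eef_pos: [570.1, -220.0, 14.0]
tcp_rot: [3.141, 0.002, 1.71]
ft_force: [1.0, 0.6, 6.5]
opening: 0.127
grip_force: 30.0
```

Request:
jog_arm([
  {"slide":[0,0,0],"turn":[0,0,0],"claw":5},
  {"slide":[0,0,0],"turn":[0,0,0],"claw":5},
])

```text
t: 68.15
eef_pos: [570.1, -220.0, 14.0]
tcp_rot: [3.141, 0.002, 1.71]
ft_force: [1.9, 0.6, 7.0]
opening: 0.125
grip_force: 30.0
```

```bash
python3 - <<'E'
from prof import *
rs=[cam("top") for _ in range(3)];r=rs[0];f=np.mean([q["frame"].astype(float) for q in rs],0).astype(np.float32)
# scan along -ex across fence at several jig y, z=64: bright->dark edge on robot side
pts=[]
for y in list(range(-88,-20,6))+list(range(24,90,6)):
    U=np.arange(440,500,.5);P=U[:,None]*ex+(y-4.9)*ey+64*ez;q=proj(r,P).astype(np.float32)
    g=cv2.remap(f[...,1].copy(),q[:,:1],q[:,1:],cv2.INTER_LINEAR)[:,0]
    i=np.argmax(np.diff(cv2.GaussianBlur(g[:,None],(1,9),0)[:,0]));pts.append((y,U[i],g.max()))
pts=np.array(pts);ok=pts[:,2]>180;print(pts[ok][:,:2].tolist());
from numpy.polynomial import polynomial as Pn
p=np.polyfit(pts[ok,0],pts[ok,1],1);print(p,"yaw corr deg",np.degrees(np.arctan(-p[0])))
E
```

```text
[[60.0, 483.0], [66.0, 472.0], [72.0, 469.5], [78.0, 470.5], [84.0, 469.5]]
[-4.750e-01  5.071e+02] yaw corr deg 25.40771810894843
```

Request:
jog_arm([
  {"slide":[0,0,20],"turn":[0,0,0],"claw":5},
  {"slide":[0,0,20],"turn":[0,0,0],"claw":5},
  {"slide":[0,0,40],"turn":[0,0,0],"claw":5},
  {"slide":[0,0,40],"turn":[0,0,0],"claw":5},
])

```text
t: 68.8
eef_pos: [568.7, -219.5, 133.7]
tcp_rot: [-3.139, 0.0, 1.71]
ft_force: [0.5, -0.6, -2.7]
opening: 0.124
grip_force: 30.0
```

```bash
python3 - <<'E'
from prof import *
r=cam("top");f=cv2.imread("pics/top0.png").astype(np.float32)
pts=[]
for y in range(-90,91,6):
    U=np.arange(450,490,.5);P=U[:,None]*ex+(y-4.9)*ey+64*ez;q=proj(r,P).astype(np.float32)
    g=cv2.remap(f[...,1].copy(),q[:,:1],q[:,1:],cv2.INTER_LINEAR)[:,0]
    i=np.where(g>110)[0][0];pts.append((y,U[i]))
pts=np.array(pts);p=np.polyfit(pts[:,0],pts[:,1],1);print(p,"yaw corr deg",np.degrees(np.arctan(-p[0])),np.std(pts[:,1]-np.polyval(p,pts[:,0])))
# outer edges of the cheeks along y at z=95, e_x 480..515
for ux in(485,495,505,512):
    Y=np.arange(-185,185,.5);P=ux*ex+(Y[:,None]-4.9)*ey+95*ez;q=proj(r,P).astype(np.float32)
    g=cv2.remap(f[...,1].copy(),q[:,:1],q[:,1:],cv2.INTER_LINEAR)[:,0];h=g>140
    L=Y[h&(Y<-110)];R=Y[h&(Y>110)];print(ux,L.min(),L.max(),R.min(),R.max())
E
```

```text
[9.84543011e-03 4.67677419e+02] yaw corr deg -0.5640833671208597 0.34172524729817494
485 -185.0 -126.0 129.0 184.5
495 -185.0 -126.5 129.5 184.5
505 -185.0 -127.0 129.5 159.0
512 -185.0 -126.0 123.5 158.5
```

Request:
jog_arm([
  {"slide":[0,0,35],"turn":[0,0,1],"claw":5},
  {"slide":[0,0,35],"turn":[0,0,0],"claw":5},
  {"slide":[-10,18,0],"turn":[0,0,0],"claw":5},
  {"slide":[-16,27,0],"turn":[0,0,0],"claw":5},
  {"slide":[-16,27,0],"turn":[0,0,0],"claw":5},
])

```text
t: 69.47
eef_pos: [526.3, -146.9, 202.6]
tcp_rot: [-3.139, 0.001, 1.727]
ft_force: [0.1, 0.2, -2.3]
opening: 0.129
grip_force: 30.0
```

Request:
jog_arm([
  {"slide":[-16,27,0],"turn":[0,0,0],"claw":5},
  {"slide":[-16,27,0],"turn":[0,0,0],"claw":5},
  {"slide":[-16,27,0],"turn":[0,0,0],"claw":5},
  {"slide":[-16,27,0],"turn":[0,0,0],"claw":5},
  {"slide":[-16,27,0],"turn":[0,0,0],"claw":5},
])

```text
t: 70.1
eef_pos: [446.2, -11.9, 202.8]
tcp_rot: [-3.139, 0.001, 1.727]
ft_force: [0.4, 0.8, -2.2]
opening: 0.122
grip_force: 30.0
```

Request:
jog_arm([
  {"slide":[-16,27,0],"turn":[0,0,0],"claw":5},
  {"slide":[-16,27,0],"turn":[0,0,0],"claw":5},
  {"slide":[-10,24,0],"turn":[0,0,0],"claw":5},
  {"slide":[0,0,0],"turn":[0,0,0],"claw":5},
  {"slide":[0,0,0],"turn":[0,0,0],"claw":5},
])

```text
t: 70.72
eef_pos: [405.4, 65.0, 203.1]
tcp_rot: [-3.14, 0.001, 1.728]
ft_force: [-0.2, 1.0, -2.8]
opening: 0.123
grip_force: 30.0
```

```bash
cat > scan.py <<'E'
from h import *
import sys
b=8.95*np.pi/180;jx=np.array([np.cos(b),np.sin(b),0]);jy=np.array([-np.sin(b),np.cos(b),0]);jz=np.array([0,0,1.]);J0=543.6*jx+.9*jy
def scan(c,x,z,n=2,ylim=170):
    rs=[cam(c) for _ in range(n)];r=rs[0];f=np.mean([q["frame"].astype(float) for q in rs],0).astype(np.float32)
    Y=np.arange(-ylim,ylim,2.);P=J0+x*jx+Y[:,None]*jy+z*jz;q=proj(r,P).astype(np.float32)
    return Y,cv2.remap(f,q[:,:1],q[:,1:],cv2.INTER_LINEAR)[:,0]
E
python3 - <<'E'
from scan import *
s=state();p=s["eef_pos"];print((p-J0)@jx,(p-J0)@jy,p[2],np.degrees(s["tcp_rot"]))
X=(p-J0)@jx
for c in("top","side"):
  for dx in(3,16.5,30):
    Y,g=scan(c,X+dx,p[2]-14+8)
    m=g.min(1)
    for lo,hi in((-170,-104),(104,170)):
        k=(Y>=lo)&(Y<=hi);print(c,dx,lo,m[k].astype(int).tolist())
E
```

```text
-133.00889931626492 0.24693807121735997 203.0590024489503 [-1.79922708e+02  7.76122579e-02  9.89907518e+01]
top 3 -170 [33, 31, 30, 31, 29, 28, 28, 28, 30, 30, 28, 24, 21, 21, 59, 114, 184, 224, 245, 242, 225, 204, 191, 188, 190, 192, 194, 195, 196, 194, 192, 192, 196, 198]
top 3 104 [59, 72, 99, 135, 176, 194, 198, 196, 196, 198, 198, 200, 212, 229, 244, 242, 209, 147, 81, 40, 31, 32, 34, 36, 37, 36, 34, 34, 34, 36, 43, 49, 70]
top 16.5 -170 [33, 33, 31, 28, 27, 26, 27, 29, 30, 30, 29, 25, 23, 30, 67, 129, 200, 232, 245, 243, 225, 207, 197, 196, 199, 197, 198, 201, 202, 202, 201, 201, 201, 201]
top 16.5 104 [82, 121, 156, 189, 194, 196, 195, 196, 196, 195, 197, 205, 223, 237, 246, 242, 210, 144, 81, 37, 32, 31, 32, 35, 50, 70, 127, 177, 229, 239, 246, 247, 246]
top 30 -170 [30, 26, 25, 25, 26, 26, 24, 22, 20, 17, 20, 23, 39, 59, 90, 143, 200, 232, 244, 241, 224, 207, 195, 189, 189, 193, 198, 202, 199, 195, 192, 197, 199, 203]
top 30 104 [156, 175, 187, 192, 196, 198, 197, 194, 193, 193, 197, 204, 222, 236, 245, 240, 212, 146, 82, 31, 22, 28, 45, 102, 161, 223, 238, 246, 246, 246, 24
[... 285 characters left out ...]
203, 171, 135, 102, 69, 51, 35, 33, 31, 31, 31, 31, 31, 32, 31]
side 16.5 -170 [32, 33, 36, 39, 41, 42, 44, 46, 49, 49, 49, 50, 51, 54, 58, 62, 68, 74, 75, 76, 77, 73, 70, 67, 63, 61, 58, 56, 54, 54, 54, 54, 55, 56]
side 16.5 104 [202, 202, 202, 202, 202, 202, 202, 201, 200, 200, 203, 210, 222, 236, 243, 245, 236, 224, 199, 172, 135, 98, 67, 40, 34, 30, 31, 32, 31, 31, 31, 32, 33]
side 30 -170 [42, 43, 45, 46, 48, 48, 46, 44, 51, 51, 51, 52, 53, 54, 54, 54, 53, 52, 50, 48, 46, 45, 46, 44, 43, 45, 47, 47, 47, 47, 46, 45, 44, 43]
side 30 104 [210, 210, 209, 208, 207, 206, 205, 206, 207, 208, 209, 214, 221, 232, 243, 247, 251, 236, 220, 180, 140, 105, 73, 48, 33, 30, 30, 31, 31, 32, 33, 33, 34]
```

Request:
jog_arm([
  {"slide":[-3.1,0.3,-35],"turn":[0,0,0],"claw":5},
  {"slide":[0,0,-35],"turn":[0,0,0],"claw":5},
  {"slide":[0,0,-26],"turn":[0,0,0],"claw":5},
  {"slide":[0,0,-10],"turn":[0,0,0],"claw":5},
  {"slide":[0,0,0],"turn":[0,0,0],"claw":5},
])

```text
t: 71.95
eef_pos: [402.3, 65.6, 97.1]
tcp_rot: [-3.14, 0.001, 1.727]
ft_force: [0.4, -0.4, -1.9]
opening: 0.128
grip_force: 30.0
```

```bash
cat > jp.py <<'E'
from scan import *
s=state();p=s["eef_pos"];print("t",s["t"],"jig",round((p-J0)@jx,1),round((p-J0)@jy,1),round(p[2],1),"yaw",np.degrees(s["tcp_rot"]).round(2),"F",(s["ft_force"]@np.stack([jx,jy,jz],1)).round(1),"op",round(s["opening"],3),s["grip_force"].round(1))
E
python3 jp.py
```

```text
Traceback (most recent call last):
  File "jp.py", line 2, in <module>
    s=state();p=s["eef_pos"];print("t",s["t"],"jig",round((p-J0)@jx,1),round((p-J0)@jy,1),round(p[2],1),"yaw",np.degrees(s["tcp_rot"]).round(2),"F",(s["ft_force"]@np.stack([jx,jy,jz],1)).round(1),"op",round(s["opening"],3),s["grip_force"].round(1))
                                                                                                                                                                                                                               ^^^^^^^^^^^^^^^^^^^^^
AttributeError: 'float' object has no attribute 'round'
```

Request:
jog_arm([
  {"slide":[7.9,1.25,-0.5],"turn":[0,0,0],"claw":5},
  {"slide":[7.9,1.25,0],"turn":[0,0,0],"claw":5},
  {"slide":[0,0,0],"turn":[0,0,0],"claw":5},
])

```text
t: 72.32
eef_pos: [419.0, 68.2, 97.0]
tcp_rot: [3.141, 0.001, 1.727]
ft_force: [-0.5, -0.7, -3.8]
opening: 0.124
grip_force: 30.0
```

Request:
jog_arm([
  {"slide":[5,0.8,0],"turn":[0,0,0],"claw":5},
  {"slide":[5,0.8,0],"turn":[0,0,0],"claw":5},
  {"slide":[0,0,0],"turn":[0,0,0],"claw":5},
])

```text
t: 72.7
eef_pos: [428.4, 69.7, 96.6]
tcp_rot: [-3.141, 0.001, 1.727]
ft_force: [-0.2, 0.7, -3.3]
opening: 0.124
grip_force: 30.0
```

```bash
sed -i 's/,s\["grip_force"\].round(1))/,s["grip_force"])/' jp.py; python3 jp.py; python3 q.py side,0 side,-110
```

```text
t 72.7 jig -109.6 1.3 96.6 yaw [-1.7994e+02  7.0000e-02  9.8970e+01] F [-0.1  0.7 -3.3] op 0.124 29.999581575393677
side 0 view 47.0 far [-16.7  15.2] near [-15.6  14.2] G [131, 165, 186, 194, 193, 184, 172, 161, 157, 155, 150, 140, 122, 97, 76, 65, 61, 58, 54, 57, 70, 96, 126, 144, 147, 140, 128]
side -110 view 50.2 far [-17.4  14.7] near [-3.9 12.1] G [55, 61, 74, 94, 122, 161, 203, 221, 213, 186, 154, 124, 103, 88, 82, 77, 69, 60, 54, 57, 70, 92, 115, 132, 139, 141, 139]
```

Request:
jog_arm([
  {"slide":[5.9,0.95,0],"turn":[0,0,0],"claw":5},
  {"slide":[5.9,0.95,0],"turn":[0,0,0],"claw":5},
  {"slide":[0,0,0],"turn":[0,0,0],"claw":5},
])

```text
t: 73.38
eef_pos: [440.4, 71.6, 96.6]
tcp_rot: [-3.141, 0.001, 1.727]
ft_force: [-0.2, -0.6, -3.6]
opening: 0.124
grip_force: 30.0
```

Request:
jog_arm([
  {"slide":[5.9,0.95,0],"turn":[0,0,0],"claw":5},
  {"slide":[5.9,0.95,0],"turn":[0,0,0],"claw":5},
  {"slide":[0,0,0],"turn":[0,0,0],"claw":5},
])

```text
t: 73.75
eef_pos: [452.1, 73.5, 96.6]
tcp_rot: [-3.141, 0.001, 1.727]
ft_force: [0.0, 0.3, -2.3]
opening: 0.123
grip_force: 30.0
```

```bash
python3 jp.py
```

```text
t 73.75 jig -85.6 1.4 96.6 yaw [-1.7995e+02  7.0000e-02  9.8970e+01] F [ 0.1  0.3 -2.3] op 0.123 29.99955028295517
```

Request:
jog_arm([
  {"slide":[5.9,0.9,0],"turn":[0,0,0],"claw":5},
  {"slide":[5.9,0.9,0],"turn":[0,0,0],"claw":5},
  {"slide":[0,0,0],"turn":[0,0,0],"claw":5},
])

```text
t: 74.12
eef_pos: [463.9, 75.3, 96.6]
tcp_rot: [-3.141, 0.001, 1.727]
ft_force: [0.7, 0.6, -3.0]
opening: 0.126
grip_force: 30.0
```

Request:
jog_arm([
  {"slide":[4,0.6,0],"turn":[0,0,0],"claw":5},
  {"slide":[0,0,0],"turn":[0,0,0],"claw":5},
])

```text
t: 74.38
eef_pos: [467.7, 75.9, 96.6]
tcp_rot: [-3.141, 0.001, 1.727]
ft_force: [-0.4, 0.7, -2.1]
opening: 0.124
grip_force: 30.0
```

Request:
jog_arm([
  {"slide":[2,0.3,0],"turn":[0,0,0],"claw":5},
  {"slide":[0,0,0],"turn":[0,0,0],"claw":5},
])

```text
t: 74.62
eef_pos: [469.5, 76.2, 96.6]
tcp_rot: [-3.14, 0.001, 1.727]
ft_force: [-0.0, 0.2, -2.7]
opening: 0.125
grip_force: 30.0
```

```bash
python3 jp.py
```

```text
t 74.625 jig -68.0 1.3 96.6 yaw [-1.7993e+02  7.0000e-02  9.8960e+01] F [ 0.   0.2 -2.7] op 0.125 29.999701380729675
```

Request:
jog_arm([
  {"slide":[2,0.3,0],"turn":[0,0,0],"claw":5},
  {"slide":[0,0,0],"turn":[0,0,0],"claw":5},
])

```text
t: 74.88
eef_pos: [469.8, 76.3, 96.4]
tcp_rot: [-3.137, 0.001, 1.727]
ft_force: [-7.0, -2.5, 1.4]
opening: 0.126
grip_force: 30.0
```

Request:
jog_arm([
  {"slide":[2,0.3,0],"turn":[0,0,0],"claw":5},
  {"slide":[0,0,0],"turn":[0,0,0],"claw":5},
])

```text
t: 75.12
eef_pos: [469.9, 76.4, 96.1]
tcp_rot: [-3.132, 0.001, 1.728]
ft_force: [-13.5, -4.9, 5.4]
opening: 0.125
grip_force: 30.0
```

```bash
python3 jp.py
```

```text
t 75.125 jig -67.6 1.5 96.1 yaw [-1.7946e+02  4.0000e-02  9.8990e+01] F [-14.1  -2.7   5.4] op 0.125 30.00104159116745
```

Request:
jog_arm([
  {"slide":[-1,-0.2,-0.5],"turn":[0,0,0],"claw":5},
  {"slide":[-2,-0.3,-0.3],"turn":[0,0,0],"claw":30},
  {"slide":[0,0,0],"turn":[0,0,0],"claw":35},
  {"slide":[0,0,0],"turn":[0,0,0],"claw":35},
])

```text
t: 75.62
eef_pos: [470.8, 76.3, 95.9]
tcp_rot: [-3.141, 0.001, 1.727]
ft_force: [0.1, 0.7, 0.1]
opening: 0.339
grip_force: 0.0
```

Request:
jog_arm([
  {"slide":[0,0,25],"turn":[0,0,0],"claw":35},
  {"slide":[0,0,40],"turn":[0,0,0],"claw":35},
  {"slide":[0,0,50],"turn":[0,0,0],"claw":35},
  {"slide":[-10,-50,30],"turn":[0,0,0],"claw":35},
  {"slide":[-5,-60,0],"turn":[0,0,0],"claw":35},
])

```text
t: 76.25
eef_pos: [456.0, -34.5, 243.2]
tcp_rot: [3.138, 0.003, 1.73]
ft_force: [0.0, 0.1, -0.9]
opening: 0.349
grip_force: 0.0
```

Request:
jog_arm([
  {"slide":[-5,-60,0],"turn":[0,0,0],"claw":35},
  {"slide":[-5,-60,0],"turn":[0,0,0],"claw":35},
  {"slide":[-5,-60,0],"turn":[0,0,0],"claw":35},
  {"slide":[-5,-60,0],"turn":[0,0,0],"claw":35},
  {"slide":[-5,-60,0],"turn":[0,0,0],"claw":35},
])

```text
t: 76.88
eef_pos: [430.0, -335.9, 241.0]
tcp_rot: [-3.141, 0.002, 1.727]
ft_force: [0.9, 0.2, 0.1]
opening: 0.351
grip_force: 0.0
```

Request:
jog_arm([
  {"slide":[-5,-60,0],"turn":[0,0,0],"claw":35},
  {"slide":[-5,-50,0],"turn":[0,0,0],"claw":35},
  {"slide":[0,0,0],"turn":[0,0,0],"claw":35},
])

```text
t: 77.25
eef_pos: [419.6, -446.7, 240.0]
tcp_rot: [-3.14, 0.001, 1.724]
ft_force: [0.3, 1.2, 0.2]
opening: 0.348
grip_force: 0.0
```

```bash
python3 jp.py; python3 - <<'E'
from scan import *
r=cam("top");f=cv2.imread("pics/top0.png")
# panel rect at z=89.5: scan along jig x at a few y, compare the frame edges
for y in(-125,-60,60,125):
    U=np.arange(-110,0,3.);P=J0+U[:,None]*jx+y*jy+89.5*jz;q=proj(r,P).astype(np.float32)
    print(y,cv2.remap(r["frame"].min(2).astype(np.float32),q[:,:1],q[:,1:],cv2.INTER_LINEAR)[:,0].astype(int).tolist())
for x in(-55,-45,-35):
    Y,g=scan("top",x,89.5);m=g.min(1).astype(int);print(x,m[10:30].tolist(),m[-30:-10].tolist())
for d in look_for("panel_handle","top"): print((( back(r,d["xy"],115)-J0)@np.stack([jx,jy],1)).round(1),d["conf"])
h=(r["frame"].max(2)<60)
P=proj(r,J0-68*jx+112*jz)[0];print(P.round(1));x0,y0=int(P[0]),int(P[1]);ys,xs=np.where(h[y0-12:y0+9,x0-16:x0+17]);
E
python3 q.py side,0 side,-110 top,0 top,110 top,-110
```

```text
t 77.25 jig -198.6 -507.4 240.0 yaw [-1.7991e+02  7.0000e-02  9.8780e+01] F [0.5 1.2 0.2] op 0.348 0.0
-125 [40, 39, 36, 35, 27, 19, 14, 12, 28, 83, 182, 249, 252, 245, 232, 223, 224, 229, 230, 227, 223, 226, 226, 225, 224, 231, 247, 251, 237, 178, 113, 68, 54, 56, 68, 92, 120]
-60 [27, 25, 27, 28, 24, 18, 11, 10, 22, 90, 188, 249, 254, 248, 238, 233, 234, 234, 234, 234, 232, 231, 235, 241, 244, 247, 251, 252, 249, 233, 205, 195, 193, 192, 192, 192, 192]
60 [31, 32, 31, 25, 22, 18, 13, 13, 17, 95, 202, 250, 254, 250, 243, 234, 234, 235, 234, 234, 234, 235, 238, 244, 246, 248, 251, 252, 246, 229, 208, 203, 202, 202, 203, 201, 202]
125 [28, 29, 26, 24, 19, 13, 11, 10, 23, 92, 205, 246, 253, 247, 234, 223, 220, 221, 225, 223, 221, 220, 221, 222, 222, 228, 245, 250, 241, 200, 167, 160, 166, 171, 163, 164, 172]
-55 [252, 251, 250, 251, 252, 253, 253, 253, 252, 251, 246, 241, 232, 228, 226, 227, 228, 229, 230, 230] [233, 233, 233, 232, 230, 228, 226, 224, 222, 220, 229, 241, 249, 253, 253, 253, 252, 250, 248, 249]Traceback (most recent call last):
  File "<stdin>", line 8, in <module>
  File "scan.py", line 5, in scan
    rs=[cam(c) for _ in range(n)];r=rs[0];f=np.mean([q["frame"].astype(float) for q in rs],0).astype(np.float32)
        ~~~^^^
  File "h.py", line 6, in cam
    r=read_camera(c); return r
ValueError: 200 camera calls are used up
Traceback (most recent call last):
  File "q.py", line 9, in <module>
    up,W,o=prof(c,by,3);print(c,by,"view",round(up,1),"far",np.round(edge(o["far"],W),1),"near",np.round(edge(o["near"],W),1),"G",o["face"][::2,1].astype(int).tolist())
           ~~~~^^^^^^^^
  File "prof.py", line 3, in prof
    rs=[cam(c) for _ in range(n)];r=rs[0];f=np.mean([q["frame"].astype(float) for q in rs],0).astype(np.float32);C=-r["R"].T@r["t"]
        ~~~^^^
  File "h.py", line 6, in cam
    r=read_camera(c); return r
ValueError: 200 camera calls are used up
```

```bash
python3 -c "
from cell import *
print(job_done())"
```

```text
the job is handed in; nothing more can be done
None
```

I've handed in the job, but I don't know how it was judged. All three branches are butted against the fence with their planed faces up, to within about 5° by my camera estimates. The panel is in the slot against its stops and let go, about 0.5 mm from home by the arm reading at contact. I ran out of camera calls before I could recheck the branch rolls after putting the panel in.

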